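Hang the tube rack on the drying stand by its slot

TASK

Pick up the steel tube rack by its blue tab and hang it on the drying stand's pin: set the lip over the mouth of its side slot lightly down on the pin, behind the blue head, slide the slot sideways over the pin to its closed end, let the rack down gently until the pin sits fully home in the notch, and let go so that it hangs there upright and still. The pin's height is not known exactly, so find it by touch, without pressing hard on the stand, and leave the other glassware alone.

Things in the scene. Friction and masses are not known exactly. Their poses are not given: they have to be found in the camera images.
- rack: Loose steel rack of 8 glass tubes with an upright strap plate, 0.3 to 0.5 kg, standing on the bench; origin at the centre of its underside, z up. Foot 56 mm (x) by 96 mm (y), tubes up to 80 mm high. The strap plate, 8 mm thick (x -4 to 4), lies in the rack's y-z plane; through it runs a horizontal slot 15 mm high, open at the rack's -y side (floor z 109, ceiling z 124, end y +7 mm).
- rack_tab (a point): Centre of the blue grip tab on top of the rack: 14 mm (x) by 36 mm (y) by 48 mm tall (z 150 to 198 above the rack's underside); this point is 176 mm above the underside. Axes as the rack's.
- rack_notch (a point): Where the pin's axis lies once home: at the slot's closed end a notch (y -7 to +7 mm) rises 9 mm from the slot's ceiling. This point is at x 0, y 0, 128 mm above the rack's underside; the notch's ceiling is 5 mm above it, the slot's ceiling 4 mm below it, the slot's floor 19 mm below it, the slot's end at y +7 mm. Axes as the rack's.
- rack_lip (a point): Middle of the underside of the lip over the slot's mouth, at y -34, z 124 mm in the rack's frame. The lip is the slot's straight ceiling carried on to y -48 mm; the steel below the slot ends at y -20, so from y -48 to -20 there is nothing under the lip and it can be set down on the pin from above. Axes as the rack's.
- stand: Fixed drying stand; origin on the bench straight under the pin, z up. Base 170 (x) by 150 mm, white drip tray, rim 25 mm above the bench, white column 36 mm wide with its front face at x +44 mm and top at z 181 mm. To hang the rack, turn its axes parallel to the stand's, bring it in from the stand's +y side and slide it along -y until its notch is at y 0 (x within 10 mm of 0). Takes at most 25 N.
- pin_mid (a point): Nominal middle of the pin, 175 mm above the bench. The steel pin, 10 mm in diameter, runs along the stand's x at y 0: bare shank from x -20 to +16 mm, a 22 mm blue collar behind it, a 26 mm blue head in front of it (to x -26). The real pin is up to 10 mm higher or lower than this point: its clamp is set anew each time and not measured. It does not yield. Axes as the stand's.
- reagent: Loose amber bottle, 60 mm diameter, 140 mm tall, origin at its underside. Leave alone.
- washbottle: Loose white bottle, 60 mm diameter, 140 mm tall, origin at its underside. Leave alone.
- beaker: Loose glass beaker, 66 mm diameter, 85 mm tall, origin at its underside. Leave alone.
- jar: Loose jar, 64 mm diameter, 85 mm tall, origin at its underside. Leave alone.
There are look-alikes about, which are no part of the job. Of the things that look like the rack, take the one that is farthest to the robot's left at the start.

How it is judged:
By the outcome, as a careful person would: the job done as asked, in the order asked, and still so for the second after the job is handed in, with the robot touching nothing.
It also fails if it takes over 64 s, if anything falls off the work surface, if the arm or the gripper's body presses on something with over 40 N, if the wrist force passes 120 N, or if a joint passes its speed limit or range.

ROBOT

A 7-joint arm with a two-finger parallel gripper is mounted at the origin on the work surface. World frame = base frame: x ahead of the robot, y to its left, z up, the work surface at z = 0. Lengths are in m, angles in rad, forces in N, time in s.
With the tool pointing down it reaches from about 0.425 to 0.8 m from the base axis. Payload 8.3 kg.
Tool frame: the origin (TCP) lies midway between the tips of the shut fingers; the grasp point (between the pads) lies 19 mm behind it; z points along the fingers, y is the direction in which the jaws open and shut (so a half turn about z gives the same grasp; the last joint's range is limited). The gripper opens to 85 mm and grips with 20 to 120 N. Pads are 22 mm wide; open, the fingers measure 114 mm over their backs; the gripper's body (76 mm by 85 mm) begins 54 mm behind the grasp point. The pads swing forward as they close: fully open they stand 13 mm farther back than shut.
Start: joints at [1.06, 0.383, 0.016, 1.37, -0.006, 1.388, -0.046], TCP at [0.271, -0.563, 0.204] pointing down, gripper open.
Joint ranges: [-2.95, 2.95], [-0.25, 2.06], [-1.52, 1.56], [0.18, 2.33], [-1.44, 4.58], [0.02, 2.06], [-3.01, 3.01]. Speed limits (rad/s): [2.39, 2.39, 3.01, 3.01, 3.14, 3.14, 3.14].

INTERFACE

Orientations are given as a unit quaternion [x, y, z, w].
In Python, from station import env, capture, get_calibration, order gives the robot as it stands.
- The arm moves only by the tool drive_tool, never from a script. Its argument "commands" is a list that holds one entry, the list of rows, each a list of 5 numbers: the shift along the tool's x, y, z in units of 30 mm (1.0 is 30 mm), then the turn about the tool's z in units of 5 degrees (1.0 is 5 degrees), then the opening, from 0 (shut) to 1 (fully open). In form: [[[tx, ty, tz, twist, claw], ...]]. A call has 1 to 5 rows; each row is the pose to reach, as a shift and turn from the pose commanded when the call began, along the tool's axes at that moment; what a row does not reach only later rows make up. A row lasts 1/12 s, in which the tool goes at most 41.7 mm and 7.16 degrees, less where a joint would pass 70% of its speed; a pose out of reach is approached as far as the arm can. A call with a gripper value outside its range is refused whole. The fingers move at their own pace and stop on an object; "newtons" is the grip in N (left out, the last holds). Time passes only in rows, so rows that repeat a pose let the fingers close. It gives the time, the measured TCP pose, the force and the opening at its end, in the units of the state.
- env.read_state(): the state, without advancing time (a new reading comes with each control period).
- capture(name): name is "scene" or "top" or "wrist"; returns the picture (420x560x3 uint8, red, green, blue); there is no depth.
- get_calibration(name): a dict with "vfov" (degrees; the focal length in pixels is half the picture's height over the tangent of half this angle, whatever the lens; pixels are square), "cx", "cy" (the principal point, pixels), "R" (3x3) and "t" (3): a world point X has camera coordinates R X + t. Camera axes: x right, y down, z forward; pixel columns grow to the right and rows downward; lengths in m; the calibration is good to about 2 mm. A picture is of the moment at which its call begins: read the wrist's pose just before it. get_calibration takes no time and is no camera call; for the wrist camera it gives the pose at the moment of the call.
- order.hand_in(): hands the job in, once; it reports no verdict.
The state is a dict: "time_s": time; "joint_pos": joint angles; "qd": joint speeds; "tau": joint torques, N m; "eef_pos": TCP position; "tcp_rot": TCP orientation; "contact_force": force on the tool from outside, world axes, zero at the start; "wrist_torque": the same for the moment, N m; "grip_width": finger opening in m.
Only numpy, scipy, OpenCV 4.12 (cv2) and the standard library are available. Lean on these libraries where they do the work, as an engineer would, in place of code of your own. Each camera call takes 0.05 s, during which the arm holds its last target.

## Working session

There is one attempt and no reset: what is moved stays moved. The work goes in short steps, Python scripts to look and compute and a tool call to move; the robot and the scene stay as the last step left them, time stands still between calls to the robot, and variables do not carry over. Pictures are saved under pics/ and viewed, and the job is handed in when it is done.

Besides the shell and the picture viewer there is one more tool, called by a JSON object that holds its "fn" and its "kwargs". drive_tool: Moves the arm, as the interface text tells. Its arguments: {"type":"object","properties":{"commands":{"type":"array","items":{"type":"array","items":{"type":"array","items":{"type":"number"}}}},"newtons":{"type":"number"}},"required":["commands"]}

```bash
ls; mkdir -p pics; python3 - <<'E'
from station import env, capture, get_calibration, order
import cv2
for n in ["scene","top","wrist"]:
    im=capture(n); cv2.imwrite(f"pics/{n}0.png",im[:,:,::-1]); c=get_calibration(n); print(n,c)
print(env.read_state())
E
```

```text
pics
scene {'vfov': 54.59425945867471, 'cx': 277.091136477468, 'cy': 219.93408377989243, 'R': array([[ 0.75639276,  0.65410429,  0.00419203],
       [ 0.54227993, -0.62347181, -0.56321876],
       [-0.3657902 ,  0.42828785, -0.82629719]]), 't': array([-0.4364211 , -0.23761726,  1.58792499])}
top {'vfov': 47.7605634678613, 'cx': 285.94093386474, 'cy': 206.57484698103, 'R': array([[ 9.04352796e-03, -9.99958724e-01, -8.74385456e-04],
       [-9.88830004e-01, -8.81277840e-03, -1.48786952e-01],
       [ 1.48773105e-01,  2.21017754e-03, -9.88868888e-01]]), 't': array([-0.00730452,  0.61996785,  1.53611546])}
wrist {'vfov': 58.32794171794905, 'cx': 277.8095377986765, 'cy': 216.88921670391352, 'R': array([[ 0.43377316, -0.90102152, -0.00103183],
       [-0.85907227, -0.41392261,  0.30110281],
       [-0.27172721, -0.1297239 , -0.95359112]]), 't': array([-0.62493461, -0.03985975,  0.3793303 ])}
{'time_s': 0.15, 'joint_pos': array([ 1.06014845,  0.38404993,  0.01638949,  1.37086614, -0.00628236,
        1.38820316, -0.04648627]), 'qd': array([ 0.0002473 , -0.00258462, -0.00028295, -0.00190745, -0.00058101,
        0.00128347, -0.0007821 ]), 'tau': array([ 3.23516426e-03, -6.28160691e+01,  8.46458226e-01, -3.72168732e+01,
        1.66960177e-02,  1.09780309e-02, -2.29761639e-05]), 'eef_pos': array([ 0.27043139, -0.56300817,  0.20372678]), 'tcp_rot': array([ 9.75036897e-01,  2.22041673e-01, -1.79989523e-04, -7.16146778e-04]), 'contact_force': array([ 0.04133954,  0.43103881, -0.66441356]), 'wrist_torque': array([0.05213395, 0.0046788 , 0.02255212]), 'grip_width': 0.0856314243885967}
```

View pics/scene0.png

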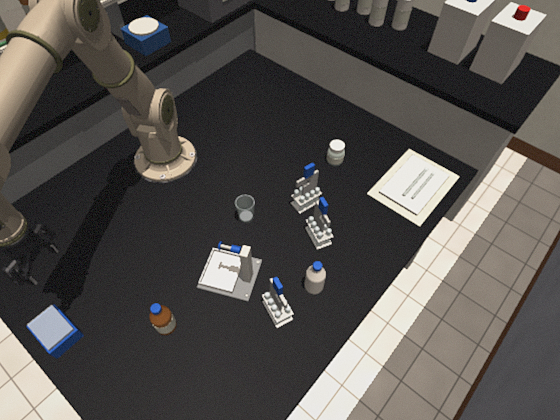

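View pics/top0.png

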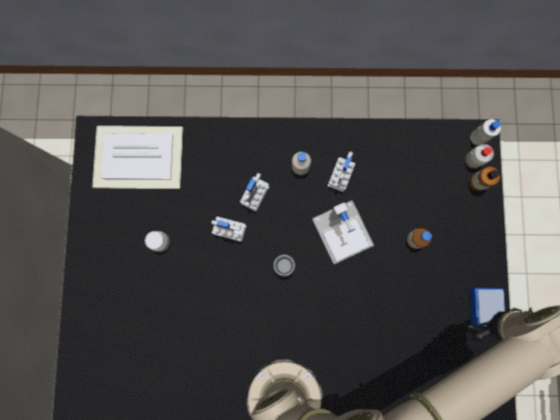

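View pics/wrist0.png

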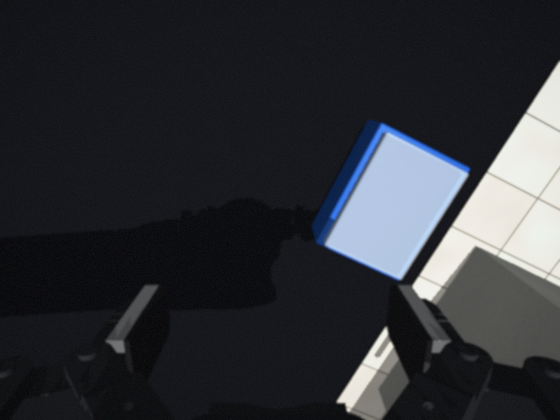

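```bash
cat > h.py <<'E'
import numpy as np, cv2, math
from station import env, capture, get_calibration, order
def ray(n,u,v,c=None):
    c=c or get_calibration(n); f=210/math.tan(math.radians(c['vfov'])/2)
    R=np.array(c['R']);t=np.array(c['t'])
    d=R.T@np.array([(u-c['cx'])/f,(v-c['cy'])/f,1]); return -R.T@t,d
def onz(n,u,v,z,c=None):
    o,d=ray(n,u,v,c); return o+d*(z-o[2])/d[2]
def proj(n,X,c=None):
    c=c or get_calibration(n); f=210/math.tan(math.radians(c['vfov'])/2)
    p=np.array(c['R'])@np.array(X)+np.array(c['t']); return np.array([c['cx']+f*p[0]/p[2],c['cy']+f*p[1]/p[2]])
def tri(obs):
    A=np.zeros((3,3));b=np.zeros(3)
    for o,d in obs:
        d=d/np.linalg.norm(d);P=np.eye(3)-np.outer(d,d);A+=P;b+=P@o
    X=np.linalg.solve(A,b); return X,[np.linalg.norm((np.eye(3)-np.outer(d,d)/(d@d))@(X-o)) for o,d in obs]
def crop(n,src,x0,y0,w,h,s):
    im=cv2.imread(src)[y0:y0+h,x0:x0+w]; cv2.imwrite(n,cv2.resize(im,None,fx=s,fy=s,interpolation=cv2.INTER_CUBIC))
E
python3 - <<'E'
from h import *
crop('pics/c1.png','pics/top0.png',190,130,200,150,4)
crop('pics/c2.png','pics/scene0.png',180,150,180,190,3)
for n,pts in [('top',[(229,229),(255,192),(341,173),(157,241),(284,266),(420,239),(302,160),(343,232)]),('scene',[(307,205),(319,238),(278,315),(336,160),(245,215),(163,325),(315,287),(230,275)])]:
    for p in pts: print(n,p,onz(n,*p,0.04).round(3))
im=cv2.imread('pics/top0.png').astype(int); b=((im[:,:,0]>120)&(im[:,:,0]-im[:,:,2]>70)).astype(np.uint8)
k,l,s,c=cv2.connectedComponentsWithStats(b)
for i in range(1,k):
    if s[i][4]>5: print('top blue',c[i].round(1),s[i])
im=cv2.imread('pics/scene0.png').astype(int); b=((im[:,:,0]>90)&(im[:,:,0]-im[:,:,2]>60)).astype(np.uint8)
k,l,s,c=cv2.connectedComponentsWithStats(b)
for i in range(1,k):
    if s[i][4]>5: print('scene blue',c[i].round(1),s[i])
E
```

```text
top (229, 229) [0.544 0.187 0.04 ]
top (255, 192) [0.67  0.103 0.04 ]
top (341, 173) [ 0.738 -0.187  0.04 ]
top (157, 241) [0.502 0.425 0.04 ]
top (284, 266) [0.423 0.003 0.04 ]
top (420, 239) [ 0.516 -0.447  0.04 ]
top (302, 160) [ 0.782 -0.055  0.04 ]
top (343, 232) [ 0.537 -0.192  0.04 ]
scene (307, 205) [0.572 0.164 0.04 ]
scene (319, 238) [0.686 0.084 0.04 ]
scene (278, 315) [ 0.757 -0.205  0.04 ]
scene (336, 160) [0.524 0.401 0.04 ]
scene (245, 215) [ 0.439 -0.008  0.04 ]
scene (163, 325) [ 0.527 -0.444  0.04 ]
scene (315, 287) [ 0.784 -0.063  0.04 ]
scene (230, 275) [ 0.56  -0.204  0.04 ]
top blue [496.  123.8] [492 120   9   8  45]
top blue [301.6 156.2] [298 152   8   9  56]
top blue [347.1 162.2] [344 157   8  12  49]
top blue [250.5 184.3] [247 179   8  12  60]
top blue [343.7 215.7] [340 212   8   9  47]
top blue [222.4 223.6] [217 221  12   7  54]
top blue [426.5 235.6] [422 232  10   8  66]
top blue [481.5 296.8] [475 288  28  30 129]
scene blue [146.   15.7] [143  15   7   2  10]
scene blue [144.4  31.3] [121  21  47  20 180]
scene blue [308.9 165.9] [304 163  11   7  47]
scene blue [323.4 201.4] [320 197   8  10  51]
scene blue [219.2 244.1] [218 241   4   8  16]
scene blue [235.2 248.3] [230 245  11   8  65]
scene blue [317.2 265.1] [313 261  10   9  73]
scene blue [277.5 282.6] [273 277  10  13  74]
scene blue [155.  307.9] [150 303  11  11  92]
scene blue [ 56.4 333.7] [ 26 305  52  49 248]
```

View pics/c1.png

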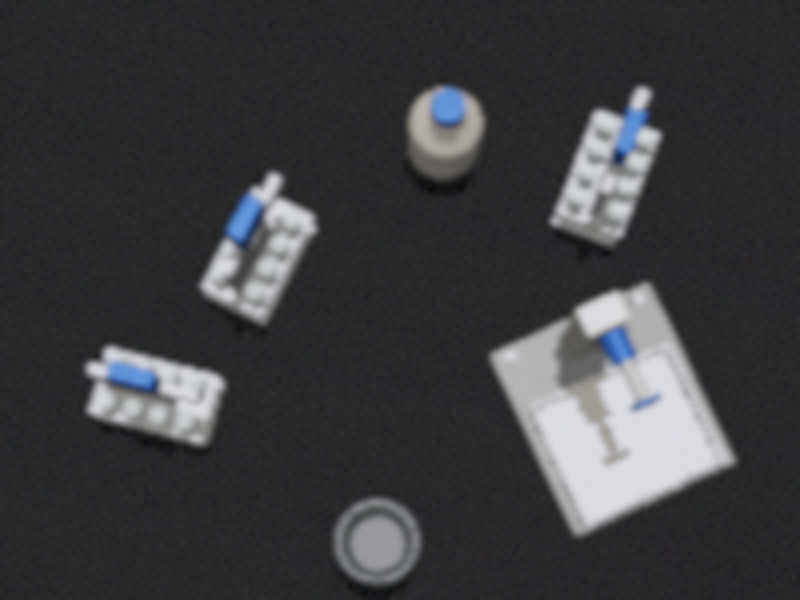

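View pics/c2.png

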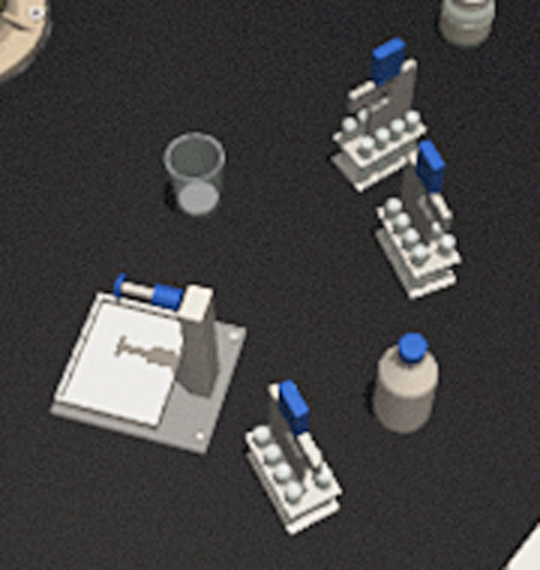

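```bash
python3 - <<'E'
from h import *
T=lambda a,b:tri([ray('top',*a),ray('scene',*b)])
print('tab L',T((222.4,223.6),(308.9,165.9)))
print('tab2',T((250.5,184.3),(323.4,201.4)))
print('tab3',T((347.1,162.2),(277.5,282.6)))
print('collar',T((343.7,215.7),(235.2,248.3)))
print('head',T((190+645/4,130+402/4),(219.2,244.1)))
# stand tray corners (crop c1 /4) onto bench z .025
for p in [(491,353),(648,285),(735,462),(578,533)]: print('corner top',onz('top',190+p[0]/4,130+p[1]/4,0.012).round(4))
crop('pics/c3.png','pics/scene0.png',280,150,60,70,8)
crop('pics/c4.png','pics/top0.png',200,205,60,50,10)
E
```

```text
tab L (array([0.54490972, 0.18885808, 0.20053748]), [np.float64(0.0018166640268562607), np.float64(0.0018166640268563114)])
tab2 (array([0.66557071, 0.10713643, 0.19900603]), [np.float64(0.0015999801498478238), np.float64(0.0015999801498478143)])
tab3 (array([ 0.73656374, -0.18640579,  0.19967213]), [np.float64(0.0014761875815790838), np.float64(0.0014761875815789255)])
collar (array([ 0.57289637, -0.17753154,  0.1838411 ]), [np.float64(6.769814793088379e-06), np.float64(6.7698147930652365e-06)])
head (array([ 0.52867625, -0.19879302,  0.18493123]), [np.float64(0.0012429561738854145), np.float64(0.0012429561738854804)])
corner top [ 0.5859 -0.0931  0.012 ]
corner top [ 0.6456 -0.2271  0.012 ]
corner top [ 0.4953 -0.2985  0.012 ]
corner top [ 0.4347 -0.166   0.012 ]
```

View pics/c3.png

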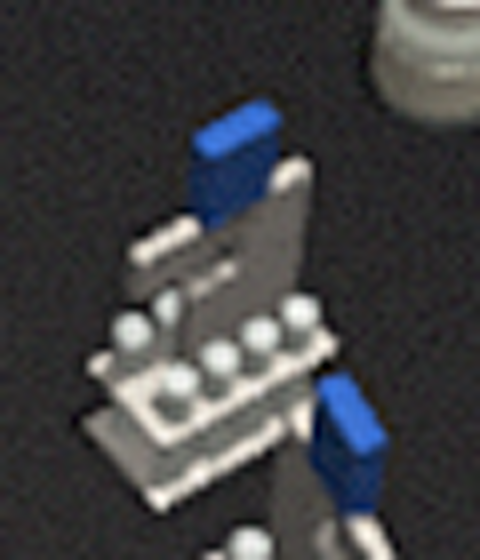

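View pics/c4.png

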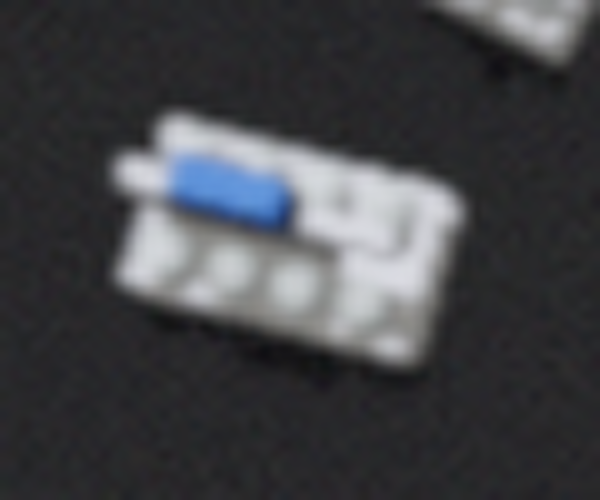

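```bash
cat >> h.py <<'E'
from scipy.spatial.transform import Rotation as Ro
def st():
    s=env.read_state(); R=Ro.from_quat(s['tcp_rot']).as_matrix()
    th=math.degrees(math.atan2(R[1,0],R[0,0])); return s,R,th
def plan(target,th_t):
    s,R,th=st(); d=R.T@(np.array(target)-s['eef_pos'])
    print('t',round(s['time_s'],2),'eef',s['eef_pos'].round(4),'th',round(th,2),'F',s['contact_force'].round(2),'Tq',s['wrist_torque'].round(3),'w',round(s['grip_width'],4))
    print('tool mm',(d*1000).round(1),'units',(d/0.03).round(3),'twist units',round(((th-th_t+180)%360-180)/5,3),'j',s['joint_pos'].round(2))
E
python3 - <<'E'
from h import *
s,R,th=st(); c=get_calibration('wrist')
cp=-np.array(c['R']).T@np.array(c['t'])
print('cam in tool',R.T@(cp-s['eef_pos']),'optical axis in tool',R.T@np.array(c['R'])[2], 'x',R.T@np.array(c['R'])[0])
plan([0.48,-0.25,0.40],25)
E
```

```text
cam in tool [ 0.0767559   0.0004151  -0.16935961] optical axis in tool [-3.01072270e-01  6.83113086e-04  9.53601081e-01] x [ 8.60528184e-04  9.99999531e-01 -4.44663497e-04]
t 0.15 eef [ 0.2704 -0.563   0.2037] th 25.66 F [ 0.04  0.43 -0.66] Tq [0.052 0.005 0.023] w 0.0856
tool mm [ 324.4 -191.7 -196. ] units [10.814 -6.39  -6.533] twist units 0.132 j [ 1.06  0.38  0.02  1.37 -0.01  1.39 -0.05]
```

{"fn": "drive_tool", "kwargs": {"commands": [[[1,-0.5,-0.8,0,1],[2,-1,-1.6,0,0.8],[3,-1.6,-2.4,0,0.6],[4,-2.2,-3.2,0,0.6],[5,-2.8,-4,0,0.6]]]}}

```text
time_s: 0.57
eef_pos: [0.3689, -0.4226, 0.3241]
tcp_rot: [0.975, 0.222, -0.0, -0.0]
contact_force: [1.0, -1.6, 0.7]
grip_width: 0.0511
```

{"fn": "drive_tool", "kwargs": {"commands": [[[1.1,-0.7,-0.4,0,0.6],[2.2,-1.4,-0.8,0,0.6],[3.3,-2.1,-1.2,0,0.6],[4.4,-2.8,-1.6,0,0.6],[5.5,-3.5,-2,0,0.6]]]}}

```text
time_s: 0.98
eef_pos: [0.4722, -0.2564, 0.3838]
tcp_rot: [0.975, 0.222, -0.0, -0.0]
contact_force: [1.5, -0.4, 1.6]
grip_width: 0.051
```

```bash
python3 - <<'E'
from h import *
plan([0.53,-0.20,0.40],50)
E
```

```text
t 0.98 eef [ 0.4722 -0.2564  0.3838] th 25.65 F [ 1.5  -0.41  1.58] Tq [-0.021 -0.025  0.017] w 0.051
tool mm [ 76.5 -25.8 -16.2] units [ 2.551 -0.859 -0.541] twist units -4.871 j [ 0.6   0.19 -0.2   1.23  0.04  1.73 -0.71]
```

{"fn": "drive_tool", "kwargs": {"commands": [[[0.8,-0.3,-0.2,-1.2,0.6],[1.6,-0.6,-0.3,-2.4,0.6],[2.5,-0.9,-0.5,-3.6,0.6],[2.5,-0.9,-0.5,-4.9,0.6],[2.5,-0.9,-0.5,-4.9,0.6]]]}}

```text
time_s: 1.4
eef_pos: [0.5287, -0.1995, 0.3978]
tcp_rot: [0.904, 0.428, 0.0, -0.001]
contact_force: [-0.1, -0.3, 0.1]
grip_width: 0.0511
```

```bash
python3 - <<'E'
from h import *
import json
c=get_calibration('wrist'); im=capture('wrist'); cv2.imwrite('pics/w1.png',im[:,:,::-1])
json.dump({k:(np.array(v).tolist()) for k,v in c.items()},open('pics/w1.json','w'))
plan([0.53,-0.20,0.40],50)
E
```

```text
t 1.45 eef [ 0.5278 -0.201   0.3977] th 50.13 F [ 0.61 -0.6   0.14] Tq [-0.008  0.004  0.031] w 0.0514
tool mm [ 2.2  1.  -2.3] units [ 0.073  0.034 -0.076] twist units 0.025 j [ 0.52  0.26 -0.29  1.11  0.08  1.78 -0.44]
```

View pics/w1.png

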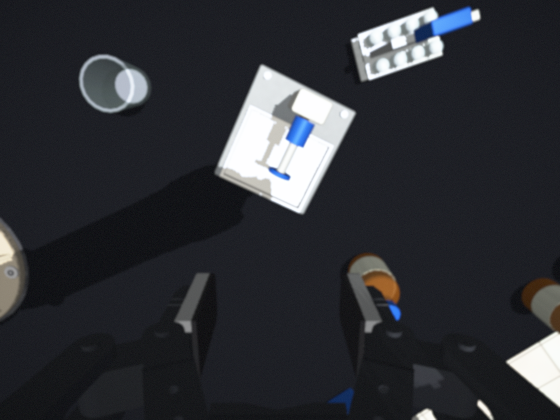

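```bash
cat >> h.py <<'E'
import json
def ld(n): return json.load(open(f'pics/{n}.json'))
def shot(n):
    c=get_calibration('wrist'); im=capture('wrist'); cv2.imwrite(f'pics/{n}.png',im[:,:,::-1])
    json.dump({k:(np.array(v).tolist()) for k,v in c.items()},open(f'pics/{n}.json','w')); return c
E
python3 - <<'E'
from h import *
c=ld('w1')
for X in [(0.5287,-0.1988,0.175),(0.573,-0.1775,0.175),(0.5859,-.0931,0.012),(0.6456,-0.2271,0.012),(0.4953,-0.2985,0.012),(0.4347,-0.166,0.012)]: print(X,proj('wrist',X,c).round(1))
print(-np.array(c['R']).T@np.array(c['t']))
im=cv2.imread('pics/w1.png').astype(int); b=((im[:,:,0]>90)&(im[:,:,0]-im[:,:,2]>60)).astype(np.uint8)
k,l,s,cc=cv2.connectedComponentsWithStats(b)
for i in range(1,k):
    if s[i][4]>8: print('blue',cc[i].round(1),s[i])
crop('pics/c5.png','pics/w1.png',205,55,160,170,4)
E
```

```text
(0.5287, -0.1988, 0.175) [277.2 173.7]
(0.573, -0.1775, 0.175) [297.6 130.5]
(0.5859, -0.0931, 0.012) [261.   66.1]
(0.6456, -0.2271, 0.012) [353.5 115.7]
(0.4953, -0.2985, 0.012) [301.6 216.4]
(0.4347, -0.166, 0.012) [214.9 175.4]
[ 0.57746741 -0.14061445  0.56715884]
blue [451.2  21.4] [429   6  44  30 796]
blue [299.3 131.1] [286 116  28  31 556]
blue [278.7 173.8] [269 168  21  12 114]
blue [394.6 310.7] [388 302  13  19 150]
blue [344.9 396.8] [333 390  20  16 121]
```

View pics/c5.png

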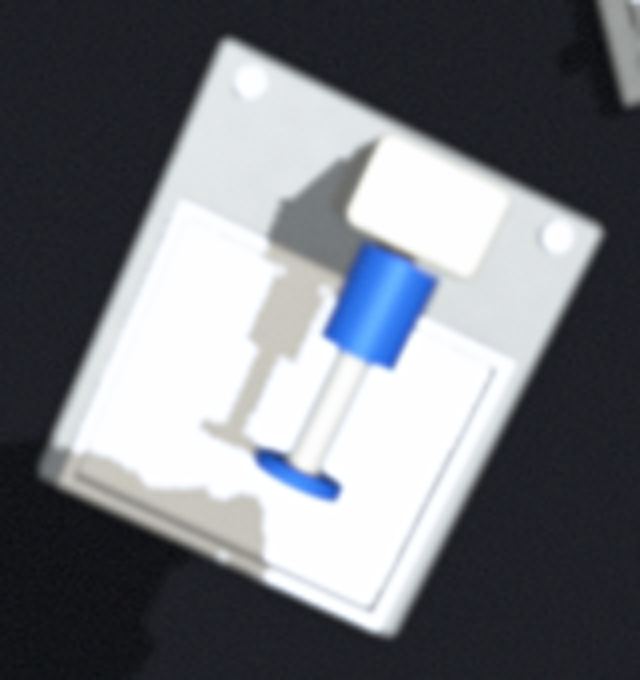

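```bash
python3 - <<'E'
from h import *
c=ld('w1')
q=lambda x,y,z: onz('wrist',205+x/4,55+y/4,z,c)
P=[q(*p,0.025) for p in [(228,38),(605,232),(395,637),(42,472)]]
for p in P: print(p.round(4))
print('centre',np.mean(P,0), 'yaws',[math.degrees(math.atan2(*(b-a)[:2][::-1])) for a,b in [(P[3],P[0]),(P[2],P[1]),(P[1],P[0]),(P[2],P[3])]],[np.linalg.norm(b-a) for a,b in [(P[3],P[0]),(P[2],P[1]),(P[1],P[0]),(P[2],P[3])]])
for z in (.165,.175,.185):
    a,b=q(345,358,z),q(307,470,z); print(z,a.round(4),b.round(4),'yaw',math.degrees(math.atan2(*(a-b)[:2][::-1])),np.linalg.norm(a-b),'mid',((a+b)/2).round(4))
    a,b=q(398,248,z),q(298,476,z); print('  collar',a.round(4),b.round(4),math.degrees(math.atan2(*(a-b)[:2][::-1])))
E
```

```text
[ 0.588  -0.0936  0.025 ]
[ 0.6491 -0.2245  0.025 ]
[ 0.5018 -0.2942  0.025 ]
[ 0.4411 -0.1633  0.025 ]
centre [ 0.54501189 -0.1939157   0.025     ] yaws [25.392130942675244, 25.33588033092462, 115.02664703349306, 114.9109822889103] [np.float64(0.16266446469519869), np.float64(0.16295485511695404), np.float64(0.14446965050053176), np.float64(0.14431181739850216)]
0.165 [ 0.5587 -0.1855  0.165 ] [ 0.5321 -0.2024  0.165 ] yaw 32.344744298918506 0.03151535053728409 mid [ 0.5454 -0.1939  0.165 ]
  collar [ 0.5869 -0.1722  0.165 ] [ 0.5292 -0.2021  0.165 ] 27.372284398030146
0.175 [ 0.5592 -0.1844  0.175 ] [ 0.5332 -0.2008  0.175 ] yaw 32.34474429891853 0.03073169623591794 mid [ 0.5462 -0.1926  0.175 ]
  collar [ 0.5866 -0.1714  0.175 ] [ 0.5304 -0.2006  0.175 ] 27.372284398030125
0.185 [ 0.5596 -0.1833  0.185 ] [ 0.5343 -0.1993  0.185 ] yaw 32.344744298918506 0.02994804193455178 mid [ 0.547  -0.1913  0.185 ]
  collar [ 0.5864 -0.1707  0.185 ] [ 0.5316 -0.199   0.185 ] 27.372284398030153
```

```bash
python3 - <<'E'
from h import *
c=ld('w1')
px=lambda x,y:(205+x/4,55+y/4)
u=np.array([math.cos(math.radians(25.2)),math.sin(math.radians(25.2)),0])
P=[onz('wrist',*px(*p),0.0,c) for p in [(228,38),(605,232),(395,637),(42,472)]]
print('base centre z0',np.mean(P,0).round(4),np.linalg.norm(P[0]-P[1]),np.linalg.norm(P[0]-P[3]))
o=[ray('wrist',*px(381,307),c),ray('top',343.7,215.7),ray('scene',235.2,248.3)]
X,r=tri(o);print('collar',X.round(4),np.round(r,4))
o=[ray('wrist',*px(298,476),c),ray('top',190+645/4,130+402/4),ray('scene',219.2,244.1)]
Y,r=tri(o);print('head',Y.round(4),np.round(r,4)); print('yaw',math.degrees(math.atan2(*(X-Y)[:2][::-1])),np.linalg.norm(X-Y))
for z in (.165,.175,.185):
  Xc=onz('wrist',*px(381,307),z,c); print(z,'col',Xc.round(4),'mid',(Xc-0.03*u).round(4))
  Xc=onz('wrist',*px(298,476),z,c); print(z,'head',Xc.round(4),'mid',(Xc+0.022*u).round(4))
  # collar front edge centre (x=16)
  Xc=onz('wrist',*px(357.5,351),z,c); print(z,'edge',Xc.round(4),'mid',(Xc-0.016*u).round(4))
E
```

```text
base centre z0 [ 0.5435 -0.1964  0.    ] 0.15113142743961158 0.1701652399511771
collar [ 0.5735 -0.1782  0.185 ] [0.0013 0.0011 0.0002]
head [ 0.5298 -0.1989  0.1853] [0.0018 0.002  0.0009]
yaw 25.362237328434734 0.048466279865655666
0.165 col [ 0.5742 -0.1812  0.165 ] mid [ 0.5471 -0.1939  0.165 ]
0.165 head [ 0.5292 -0.2021  0.165 ] mid [ 0.5491 -0.1927  0.165 ]
0.165 edge [ 0.5624 -0.1862  0.165 ] mid [ 0.5479 -0.193   0.165 ]
0.175 col [ 0.5743 -0.1802  0.175 ] mid [ 0.5472 -0.1929  0.175 ]
0.175 head [ 0.5304 -0.2006  0.175 ] mid [ 0.5503 -0.1912  0.175 ]
0.175 edge [ 0.5628 -0.185   0.175 ] mid [ 0.5483 -0.1918  0.175 ]
0.185 col [ 0.5744 -0.1792  0.185 ] mid [ 0.5472 -0.1919  0.185 ]
0.185 head [ 0.5316 -0.199   0.185 ] mid [ 0.5515 -0.1897  0.185 ]
0.185 edge [ 0.5631 -0.1839  0.185 ] mid [ 0.5487 -0.1907  0.185 ]
```

{"fn": "drive_tool", "kwargs": {"commands": [[[1,-0.8,0,0,0.6],[2,-1.6,0,0,0.6],[3,-2.4,0,0,0.6],[4.1,-3.2,0,0,0.6],[5.2,-4,0,0,0.6]]]}}

```text
time_s: 1.87
eef_pos: [0.5347, -0.0049, 0.3984]
tcp_rot: [0.907, 0.42, -0.0, 0.0]
contact_force: [1.6, -0.2, 0.5]
grip_width: 0.0513
```

{"fn": "drive_tool", "kwargs": {"commands": [[[1,-0.8,0,-1,0.6],[2,-1.6,0,-2,0.6],[3,-2.4,0,-3.2,0.6],[4.1,-3.2,0,-4.4,0.6],[5.1,-3.9,0,-5.4,0.6]]]}}

```text
time_s: 2.28
eef_pos: [0.5434, 0.1884, 0.3985]
tcp_rot: [0.782, 0.623, 0.0, 0.0]
contact_force: [1.4, 0.2, 0.5]
grip_width: 0.0513
```

{"fn": "drive_tool", "kwargs": {"commands": [[[0,0,0.5,0,0.6],[0,0,0.5,0,0.6]]]}}

```text
time_s: 2.45
eef_pos: [0.5427, 0.189, 0.3805]
tcp_rot: [0.782, 0.623, -0.002, -0.001]
contact_force: [-0.3, -1.0, -1.2]
grip_width: 0.0513
```

```bash
python3 - <<'E'
from h import *
c=shot('w2'); plan([0.545,0.189,0.3],77)
im=cv2.imread('pics/w2.png').astype(int); b=((im[:,:,0]>90)&(im[:,:,0]-im[:,:,2]>60)).astype(np.uint8)
k,l,s,cc=cv2.connectedComponentsWithStats(b)
for i in range(1,k):
    if s[i][4]>8: print('blue',cc[i].round(1),s[i])
print(proj('wrist',(0.545,0.189,0.198),c))
E
```

```text
t 2.5 eef [0.5433 0.1867 0.3817] th 76.92 F [ 0.35 -0.4  -0.33] Tq [-0.093 -0.007  0.   ] w 0.051
tool mm [ 2.8  1.3 81.7] units [0.094 0.043 2.723] twist units -0.017 j [ 0.02  0.32 -0.58  1.12  0.17  1.76 -0.73]
blue [282.5 177.3] [275 156  16  43 568]
blue [413.  228.6] [389 212  50  33 976]
blue [497.8 313.6] [484 302  28  25 542]
blue [487.9 413.5] [485 411   7   7  22]
[280.64883625 181.22175131]
```

View pics/w2.png

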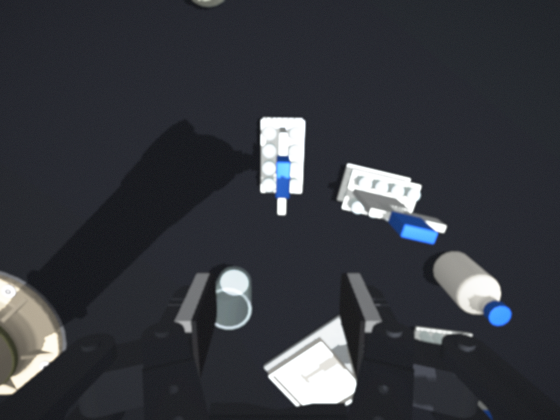

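```bash
python3 - <<'E'
from h import *
crop('pics/c6.png','pics/w2.png',240,105,90,120,5)
c=ld('w2')
im=cv2.imread('pics/w2.png').astype(int); b=((im[:,:,0]>90)&(im[:,:,0]-im[:,:,2]>60)).astype(np.uint8)
b[:, :240]=0;b[:,320:]=0;b[:140]=0;b[220:]=0
ys,xs=np.nonzero(b)
for y in range(156,199,4): r=xs[ys==y]; print(y,r.min() if len(r) else None,r.max() if len(r) else None,[tuple(im[y,x]) for x in range(276,290,4)])
E
```

```text
156 278 278 [(np.int64(175), np.int64(162), np.int64(154)), (np.int64(162), np.int64(126), np.int64(110)), (np.int64(175), np.int64(141), np.int64(125)), (np.int64(209), np.int64(179), np.int64(163))]
160 277 288 [(np.int64(166), np.int64(141), np.int64(131)), (np.int64(152), np.int64(74), np.int64(32)), (np.int64(146), np.int64(71), np.int64(30)), (np.int64(152), np.int64(90), np.int64(63))]
164 276 290 [(np.int64(245), np.int64(164), np.int64(122)), (np.int64(255), np.int64(213), np.int64(117)), (np.int64(255), np.int64(217), np.int64(121)), (np.int64(255), np.int64(209), np.int64(117))]
168 276 289 [(np.int64(250), np.int64(181), np.int64(139)), (np.int64(255), np.int64(217), np.int64(121)), (np.int64(255), np.int64(221), np.int64(126)), (np.int64(255), np.int64(216), np.int64(121))]
172 276 289 [(np.int64(248), np.int64(166), np.int64(121)), (np.int64(255), np.int64(217), np.int64(118)), (np.int64(255), np.int64(221), np.int64(126)), (np.int64(255), np.int64(210), np.int64(117))]
176 276 289 [(np.int64(253), np.int64(211), np.int64(177)), (np.int64(255), np.int64(177), np.int64(9
[... 382 characters left out ...]
3), np.int64(49)), (np.int64(200), np.int64(101), np.int64(47)), (np.int64(190), np.int64(108), np.int64(70))]
188 276 288 [(np.int64(211), np.int64(157), np.int64(136)), (np.int64(201), np.int64(102), np.int64(49)), (np.int64(198), np.int64(100), np.int64(47)), (np.int64(192), np.int64(116), np.int64(83))]
192 276 288 [(np.int64(190), np.int64(125), np.int64(100)), (np.int64(200), np.int64(102), np.int64(47)), (np.int64(197), np.int64(99), np.int64(45)), (np.int64(184), np.int64(107), np.int64(72))]
196 275 289 [(np.int64(162), np.int64(81), np.int64(40)), (np.int64(199), np.int64(108), np.int64(67)), (np.int64(196), np.int64(104), np.int64(62)), (np.int64(168), np.int64(83), np.int64(38))]
```

View pics/c6.png

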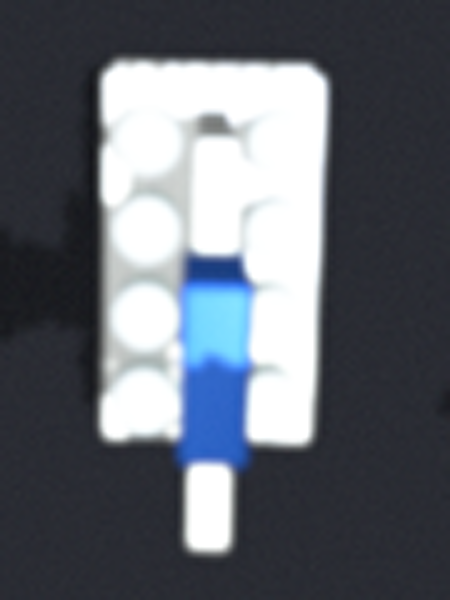

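```bash
python3 - <<'E'
from h import *
c=ld('w2')
f=lambda x,y,z:onz('wrist',240+x/5,105+y/5,z,c)
print('tab',f(215.5,375,0.198)); a,b=f(217.5,285,.198),f(213.5,465,.198); print('yaw',math.degrees(math.atan2(*(a-b)[:2][::-1])),np.linalg.norm(a-b))
t=f(215.5,375,0.198)
plan([t[0],t[1],0.26],76)
plan([t[0],t[1],0.162],76)
E
```

```text
tab [0.54753381 0.18963882 0.198     ]
yaw 76.16395102587578 0.03485869276615923
t 2.5 eef [0.5433 0.1867 0.3817] th 76.92 F [ 0.35 -0.4  -0.33] Tq [-0.093 -0.007  0.   ] w 0.051
tool mm [  4.1   3.7 121.7] units [0.137 0.124 4.056] twist units 0.183 j [ 0.02  0.32 -0.58  1.12  0.17  1.76 -0.73]
t 2.5 eef [0.5433 0.1867 0.3817] th 76.92 F [ 0.35 -0.4  -0.33] Tq [-0.093 -0.007  0.   ] w 0.051
tool mm [  4.4   3.9 219.7] units [0.145 0.131 7.323] twist units 0.183 j [ 0.02  0.32 -0.58  1.12  0.17  1.76 -0.73]
```

```bash
python3 - <<'E'
from h import *
c=ld('w2')
f=lambda x,y,z:onz('wrist',240+x/5,105+y/5,z,c)
t=f(215.5,375,0.198); u=np.array([math.cos(math.radians(76.2)),math.sin(math.radians(76.2)),0])
for z in (.13,.14,.15):
  print(z,'lip end y rel tab',(f(208,553,z)-t)@u,'plus end',(f(215,133,z)-t)@u)
for z in (0,.01,.03,.06): print(z,[((f(*p,z)-t)@u).round(4) for p in [(215,62),(205,443)]])
E
```

```text
0.13 lip end y rel tab -0.056866807774456296 plus end 0.039268510306375085
0.14 lip end y rel tab -0.053726428303296526 plus end 0.04011858126669938
0.15 lip end y rel tab -0.05058604883213673 plus end 0.04096865222702367
0 [np.float64(0.0479), np.float64(-0.063)]
0.01 [np.float64(0.0484), np.float64(-0.0605)]
0.03 [np.float64(0.0493), np.float64(-0.0555)]
0.06 [np.float64(0.0508), np.float64(-0.048)]
```

{"fn": "drive_tool", "kwargs": {"commands": [[[0.1,0.1,1.3,0.2,0.6],[0.2,0.2,2.6,0.2,0.6],[0.2,0.2,3.9,0.2,0.6],[0.2,0.2,4,0.2,0.6],[0.15,0.13,4,0.2,0.6]]]}}

```text
time_s: 2.92
eef_pos: [0.5481, 0.188, 0.2621]
tcp_rot: [0.789, 0.614, -0.002, -0.0]
contact_force: [-0.7, 0.4, 1.1]
grip_width: 0.0511
```

```bash
python3 - <<'E'
from h import *
shot('w3'); plan([0.5475,0.1896,0.155],76)
E
```

```text
t 2.97 eef [0.5489 0.1893 0.2651] th 75.9 F [-0.56  0.67  1.51] Tq [ 0.051 -0.013  0.015] w 0.0514
tool mm [ -0.   -1.5 110.1] units [-1.000e-03 -5.100e-02  3.671e+00] twist units -0.02 j [ 0.05  0.32 -0.58  1.37  0.17  1.5  -0.76]
```

View pics/w3.png

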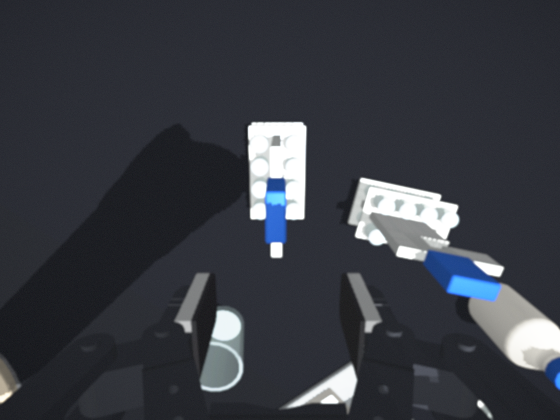

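```bash
python3 - <<'E'
from h import *
c=ld('w3'); t=onz('wrist',275.8,218,.198,c); print(t)
im=cv2.imread('pics/w3.png').astype(int)
for y in range(170,262,3): print(y,[tuple(map(int,im[y,x])) for x in (270,276,282)])
plan([t[0],t[1],0.155],76)
E
```

```text
[0.54728578 0.19002464 0.198     ]
170 [(254, 254, 254), (255, 255, 255), (255, 255, 255)]
173 [(253, 254, 253), (255, 255, 255), (255, 255, 255)]
176 [(245, 243, 240), (255, 255, 255), (235, 232, 227)]
179 [(141, 74, 42), (143, 80, 52), (139, 74, 43)]
182 [(141, 71, 30), (139, 68, 30), (142, 71, 30)]
185 [(144, 71, 33), (143, 72, 34), (143, 72, 34)]
188 [(144, 71, 34), (140, 70, 31), (143, 71, 31)]
191 [(231, 114, 50), (232, 114, 50), (233, 116, 52)]
194 [(255, 207, 107), (255, 216, 114), (255, 218, 117)]
197 [(255, 219, 115), (255, 224, 123), (255, 227, 126)]
200 [(255, 219, 114), (255, 223, 122), (255, 226, 125)]
203 [(250, 145, 73), (255, 206, 109), (255, 223, 121)]
206 [(218, 111, 52), (218, 111, 52), (237, 127, 62)]
209 [(217, 110, 52), (216, 109, 51), (212, 107, 49)]
212 [(216, 111, 52), (215, 108, 49), (214, 108, 52)]
215 [(215, 110, 53), (215, 109, 51), (212, 106, 49)]
218 [(215, 107, 49), (213, 107, 49), (210, 105, 47)]
221 [(216, 110, 53), (214, 107, 49), (211, 108, 51)]
224 [(214, 109, 50), (213, 108, 50), (210, 106, 49)]
227 [(214, 106, 50), (211, 106, 47), (208, 104, 45)]
230 [(214, 108, 49), (211, 105, 48), (210, 105, 48)]
233 [(213, 108, 48), (212, 106, 48), (208, 103, 47)]
236 [(212, 106, 48), (210, 106, 48), (208, 103, 46)]
239 [(212, 105, 48), (211, 104, 48), (206, 102, 43)]
242 [(195, 112, 80), (238, 208, 192), (193, 113, 83)]
245 [(162, 162, 159), (255, 255, 255), (169, 168, 165)]
248 [(162, 163, 159), (255, 255, 255), (170, 170, 167)]
251 [(163, 164, 160), (255, 255, 255), (170, 170, 166)]
254 [(162, 162, 159), (255, 255, 255), (168, 167, 164)]
257 [(86, 82, 79), (207, 207, 202), (98, 95, 92)]
260 [(57, 50, 48), (55, 47, 44), (56, 49, 46)]
t 2.97 eef [0.5489 0.1893 0.2651] th 75.9 F [-0.56  0.67  1.51] Tq [ 0.051 -0.013  0.015] w 0.0514
tool mm [  0.3  -1.9 110.1] units [ 0.011 -0.062  3.671] twist units -0.02 j [ 0.05  0.32 -0.58  1.37  0.17  1.5  -0.76]
```

{"fn": "drive_tool", "kwargs": {"commands": [[[0,-0.06,0.9,0,0.6],[0,-0.06,1.8,0,0.6],[0,-0.06,2.7,0,0.6],[0,-0.06,3.3,0,0.6],[0,-0.06,3.6,0,0.6]]]}}

```text
time_s: 3.38
eef_pos: [0.5482, 0.1912, 0.1568]
tcp_rot: [0.788, 0.616, 0.001, 0.001]
contact_force: [1.0, -0.2, -0.2]
grip_width: 0.0512
```

{"fn": "drive_tool", "kwargs": {"commands": [[[0,0,0,0,0.6],[0,0,0,0,0.6]]]}}

```text
time_s: 3.55
eef_pos: [0.5483, 0.192, 0.158]
tcp_rot: [0.788, 0.616, 0.002, 0.001]
contact_force: [0.2, 0.8, 0.2]
grip_width: 0.051
```

```bash
python3 - <<'E'
from h import *
shot('w4'); plan([0.5473,0.190,0.155],76)
im=capture('scene'); cv2.imwrite('pics/s4.png',im[:,:,::-1]); crop('pics/s4c.png','pics/s4.png',240,120,140,110,5)
E
```

```text
t 3.6 eef [0.5483 0.1923 0.1582] th 76.11 F [ 0.55 -0.3   0.67] Tq [ 0.029 -0.001 -0.023] w 0.0513
tool mm [-2.5 -0.5  3.2] units [-0.082 -0.016  0.108] twist units 0.023 j [ 0.05  0.37 -0.57  1.55  0.2   1.28 -0.79]
```

View pics/w4.png

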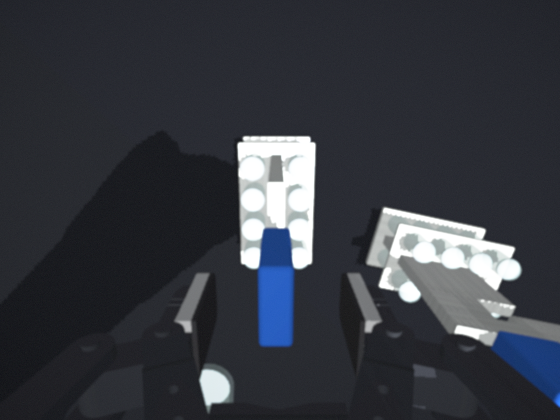

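View pics/s4c.png

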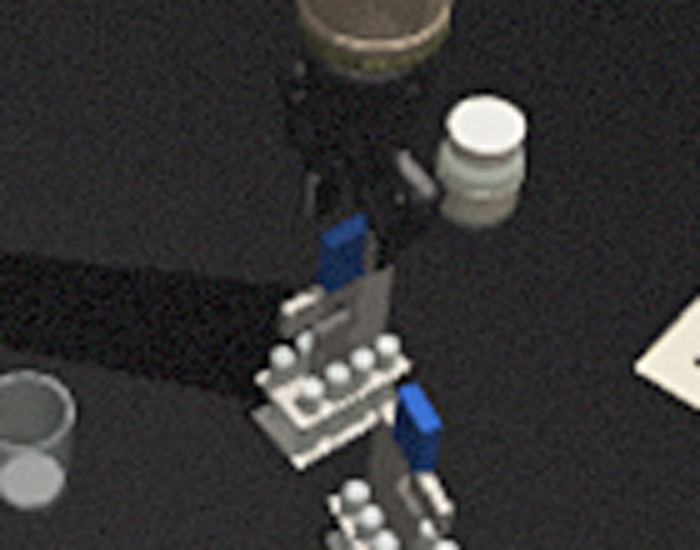

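{"fn": "drive_tool", "kwargs": {"commands": [[[-0.07,0,0.1,0,0.6],[-0.07,0,0.1,0,0.6],[-0.07,0,0.1,0,0.3],[-0.07,0,0.1,0,0],[-0.07,0,0.1,0,0]]], "newtons": 60}}

```text
time_s: 4.07
eef_pos: [0.5462, 0.1897, 0.1524]
tcp_rot: [0.787, 0.617, 0.0, 0.0]
contact_force: [-0.2, -0.4, 0.4]
grip_width: 0.0158
```

{"fn": "drive_tool", "kwargs": {"commands": [[[0,0,0,0,0],[0,0,0,0,0],[0,0,0,0,0],[0,0,0,0,0]]]}}

```text
time_s: 4.4
eef_pos: [0.5465, 0.1898, 0.1526]
tcp_rot: [0.787, 0.617, 0.0, 0.0]
contact_force: [0.6, 0.4, 3.7]
grip_width: 0.0127
```

```bash
python3 - <<'E'
from h import *
shot('w5'); plan([0.5473,0.190,0.255],76)
E
```

```text
t 4.45 eef [0.5465 0.1898 0.1526] th 76.16 F [1.04 0.53 3.56] Tq [-0.057 -0.225  0.048] w 0.0122
tool mm [   0.4    0.8 -102.4] units [ 0.015  0.027 -3.414] twist units 0.031 j [ 0.05  0.37 -0.57  1.56  0.2   1.27 -0.79]
```

View pics/w5.png

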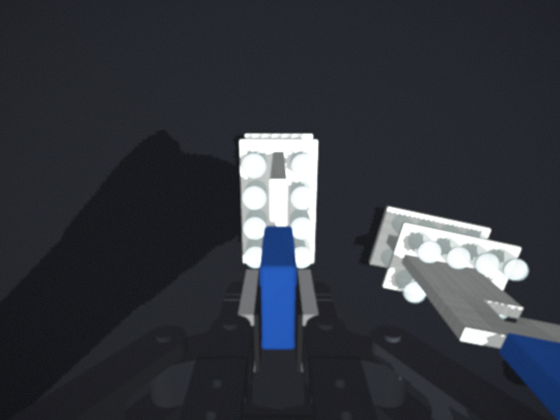

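{"fn": "drive_tool", "kwargs": {"commands": [[[0,0,-0.3,0,0],[0,0,-0.8,0,0],[0,0,-1.5,0,0],[0,0,-2.3,0,0],[0,0,-3,0,0]]]}}

```text
time_s: 4.87
eef_pos: [0.5453, 0.1895, 0.243]
tcp_rot: [0.787, 0.617, -0.001, -0.0]
contact_force: [0.7, 0.9, -3.7]
grip_width: 0.0126
```

{"fn": "drive_tool", "kwargs": {"commands": [[[0,0,-0.4,0,0],[0,0,-0.8,0,0],[0,0,-1,0,0],[0,0,-1,0,0]]]}}

```text
time_s: 5.2
eef_pos: [0.5463, 0.1899, 0.273]
tcp_rot: [0.787, 0.617, 0.0, 0.0]
contact_force: [0.1, 0.7, -4.6]
grip_width: 0.0127
```

```bash
python3 - <<'E'
from h import *
shot('w6'); 
for n in ('w5','w6'):
    im=cv2.imread(f'pics/{n}.png').astype(int)
    print(n,[ (y,tuple(map(int,im[y,278]))) for y in list(range(220,276,3))+list(range(335,356,2))])
c=ld('w5'); t=onz('wrist',278,(266+347)/2,.198,c); print('w5 tab',t)
v=[math.cos(math.radians(25.2+90)),math.sin(math.radians(25.2+90))]
m=np.array([0.5485,-0.1918]); 
plan([*(m+0.075*np.array(v)),0.28],115.2); print(m+0.075*np.array(v))
E
```

```text
w5 [(220, (255, 255, 255)), (223, (255, 255, 255)), (226, (214, 195, 180)), (229, (121, 58, 24)), (232, (121, 60, 24)), (235, (122, 62, 29)), (238, (121, 61, 27)), (241, (122, 61, 28)), (244, (122, 61, 28)), (247, (122, 61, 28)), (250, (123, 60, 27)), (253, (122, 60, 27)), (256, (122, 61, 28)), (259, (125, 62, 31)), (262, (123, 60, 28)), (265, (139, 68, 31)), (268, (177, 87, 39)), (271, (187, 92, 40)), (274, (189, 93, 42)), (335, (183, 91, 40)), (337, (183, 89, 38)), (339, (182, 88, 38)), (341, (184, 90, 40)), (343, (181, 87, 35)), (345, (183, 89, 38)), (347, (173, 85, 37)), (349, (114, 60, 37)), (351, (45, 38, 35)), (353, (42, 38, 36)), (355, (45, 41, 37))]
w6 [(220, (255, 255, 255)), (223, (255, 255, 255)), (226, (202, 183, 170)), (229, (119, 59, 26)), (232, (118, 58, 26)), (235, (118, 59, 26)), (238, (117, 57, 23)), (241, (119, 60, 28)), (244, (118, 59, 26)), (247, (119, 60, 26)), (250, (119, 58, 25)), (253, (120, 60, 27)), (256, (120, 58, 27)), (259, (120, 60, 26)), (262, (119, 59, 25)), (265, (138, 70, 32)), (268, (173, 85, 37)), (271, (181, 89, 38)), (274, (185, 91, 40)), (335, (177, 86, 37)), (337, (180, 88, 39)), (339, (178, 87, 38)), (341, (178, 86, 35)), (343, (179, 87, 37)), (345, (179, 87, 37)), (347, (165, 81, 35)), (349, (99, 54, 35)), (351, (47, 40, 39)), (353, (47, 41, 39)), (355, (48, 40, 39))]
w5 tab [0.54721764 0.1918065  0.198     ]
t 5.25 eef [0.546  0.1897 0.272 ] th 76.17 F [-0.23  0.41 -4.55] Tq [ 0.037  0.04  -0.008] w 0.0122
tool mm [-311.6   46.4   -8. ] units [-10.388   1.546  -0.268] twist units -7.806 j [ 0.05  0.31 -0.58  1.36  0.17  1.52 -0.76]
[ 0.51656655 -0.12393797]
```

View pics/w6.png

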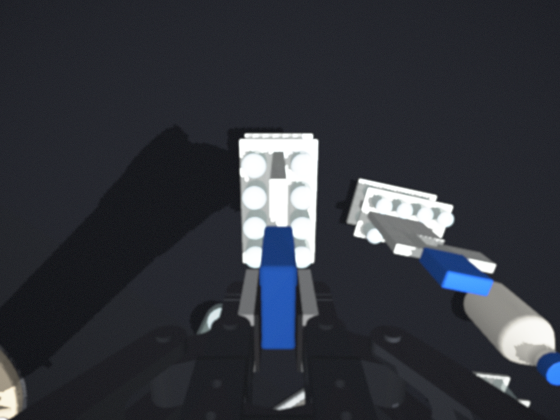

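{"fn": "drive_tool", "kwargs": {"commands": [[[-0.6,0,0,0.5,0],[-1.5,0,0,1.5,0],[-2.5,0.1,0,2.5,0],[-3.5,0.2,0,3.5,0],[-4.5,0.2,0,4.5,0]]]}}

```text
time_s: 5.67
eef_pos: [0.5188, 0.0555, 0.2705]
tcp_rot: [0.893, 0.449, -0.001, -0.001]
contact_force: [-0.2, -0.2, -3.9]
grip_width: 0.0128
```

```bash
python3 - <<'E'
from h import *
plan([0.5,-0.04,0.272],20)
E
```

```text
t 5.67 eef [0.5188 0.0555 0.2705] th 53.4 F [-0.21 -0.18 -3.92] Tq [-0.084  0.004 -0.003] w 0.0128
tool mm [-87.9  41.8  -1.4] units [-2.929  1.393 -0.047] twist units 6.681 j [ 0.24  0.17 -0.47  1.52  0.07  1.48 -0.87]
```

{"fn": "drive_tool", "kwargs": {"commands": [[[-0.8,0.4,0,1.3,0],[-1.6,0.8,0,2.7,0],[-2.3,1.1,0,4.1,0],[-2.7,1.3,0,5.4,0],[-2.9,1.4,0,6.7,0]]]}}

```text
time_s: 6.08
eef_pos: [0.5007, -0.041, 0.2707]
tcp_rot: [0.985, 0.17, -0.001, 0.0]
contact_force: [1.0, 0.3, -3.8]
grip_width: 0.0126
```

{"fn": "drive_tool", "kwargs": {"commands": [[[0,0,0,0,0],[0,0,0,0,0],[0,0,0,0,0]]]}}

```text
time_s: 6.33
eef_pos: [0.5017, -0.0367, 0.2715]
tcp_rot: [0.984, 0.178, -0.001, -0.0]
contact_force: [0.2, -0.2, -3.3]
grip_width: 0.0126
```

```bash
python3 - <<'E'
from h import *
c=shot('w7'); plan([0.5,-0.04,0.272],20)
print(proj('wrist',(0.5485,-0.1918,0.175),c))
crop('pics/c7.png','pics/w7.png',400,120,160,190,4)
E
```

```text
t 6.38 eef [ 0.5019 -0.0366  0.2717] th 20.44 F [-0.11  0.51 -4.38] Tq [ 0.039 -0.002 -0.02 ] w 0.0121
tool mm [-2.9  2.6 -0.3] units [-0.098  0.085 -0.01 ] twist units 0.088 j [ 0.33  0.11 -0.35  1.56  0.04  1.47 -1.24]
[494.54341395 221.09230197]
```

View pics/w7.png

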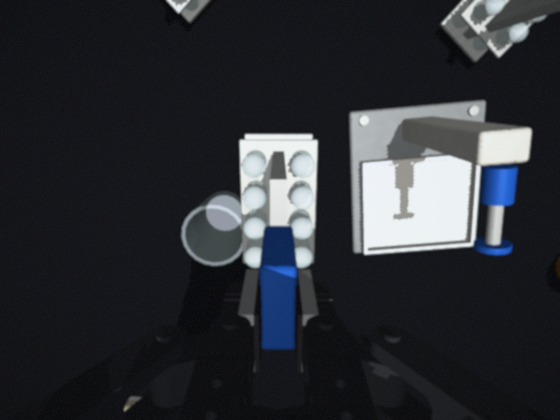

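View pics/c7.png

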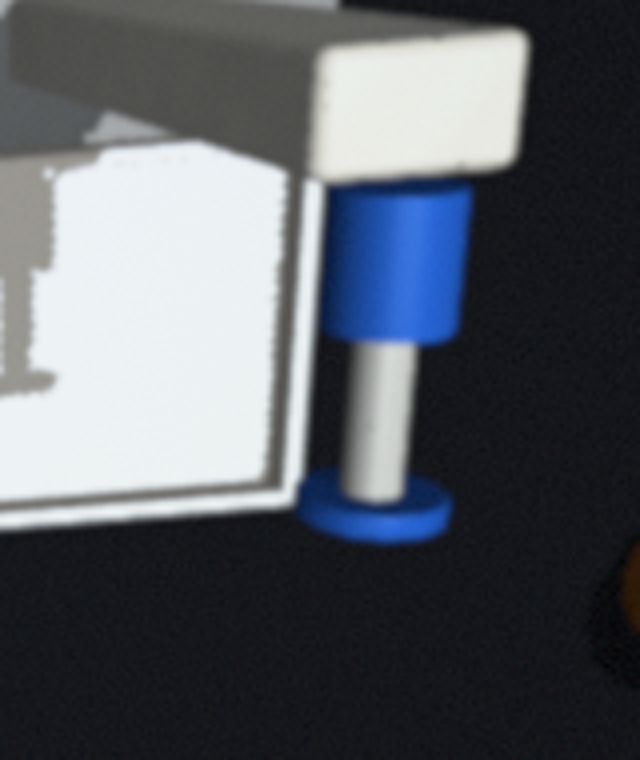

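```bash
python3 - <<'E'
from h import *
# w7: rows 208..240 , edges of shank (bright vs dark) subpixel
def edges(im,y,x0,x1,thr):
    g=im[y,x0:x1].astype(float)
    a=np.nonzero(g>thr)[0]; i,j=a[0],a[-1]
    l=i-(g[i]-thr)/(g[i]-g[i-1]); r=j+(g[j]-thr)/(g[j]-g[j+1]); return x0+l,x0+r
im=cv2.imread('pics/w7.png')[:,:,2]
L=[]
for y in range(208,242,3):
    e=edges(im,y,478,515,90); L.append(((e[0]+e[1])/2,y)); print(y,np.round(e,2))
im1=cv2.imread('pics/w1.png')
crop('pics/c8.png','pics/w1.png',265,105,50,80,9)
for y in range(142,172,3): print(y,[int(v) for v in im1[y,272:300,2]])
E
```

```text
208 [477.97 503.8 ]
211 [488.86 503.65]
214 [488.57 503.25]
217 [488.35 502.91]
220 [488.13 502.68]
223 [487.83 502.43]
226 [487.57 502.06]
229 [487.33 501.76]
232 [487.04 501.59]
235 [486.86 501.21]
238 [486.55 500.79]
241 [486.38 500.65]
142 [201, 203, 203, 202, 201, 201, 202, 213, 235, 251, 254, 254, 254, 254, 255, 254, 240, 187, 139, 121, 109, 97, 97, 95, 88, 77, 68, 58]
145 [202, 211, 229, 243, 243, 235, 232, 242, 252, 254, 254, 254, 254, 254, 253, 247, 226, 218, 231, 244, 249, 244, 230, 200, 155, 123, 110, 98]
148 [219, 241, 252, 254, 254, 254, 254, 254, 254, 254, 254, 254, 254, 252, 237, 219, 223, 238, 249, 252, 252, 249, 240, 229, 230, 248, 254, 254]
151 [248, 253, 254, 254, 254, 254, 254, 254, 254, 254, 254, 254, 247, 226, 217, 228, 244, 251, 252, 251, 246, 234, 227, 239, 251, 254, 254, 254]
154 [254, 254, 254, 254, 254, 254, 254, 254, 254, 254, 252, 240, 219, 219, 235, 248, 252, 252, 249, 241, 229, 231, 246, 253, 254, 254, 254, 254]
157 [254, 254, 254, 254, 254, 254, 254, 254, 254, 248, 228, 216, 227, 242, 250, 252, 251, 246, 235, 227, 237, 250, 254, 254, 254, 254, 254, 254]
160 [254, 254, 254, 254, 254, 254, 254, 253, 244, 222, 219, 235, 247, 251, 252, 249, 242, 230, 229, 245, 253, 254, 254, 254, 254, 254, 254, 254]
163 [254, 254, 254, 254, 254, 254, 251, 234, 217, 225, 240, 250, 252, 251, 247, 236, 226, 234, 249, 254, 254, 254, 254, 254, 254, 254, 254, 254]
166 [226, 238, 248, 252, 252, 243, 224, 219, 232, 245, 251, 252, 250, 243, 230, 229, 243, 252, 254, 254, 254, 254, 254, 254, 254, 254, 254, 254]
169 [34, 35, 39, 65, 112, 169, 216, 239, 249, 252, 251, 247, 237, 228, 235, 250, 254, 254, 254, 254, 254, 254, 254, 254, 254, 254, 254, 254]
```

View pics/c8.png

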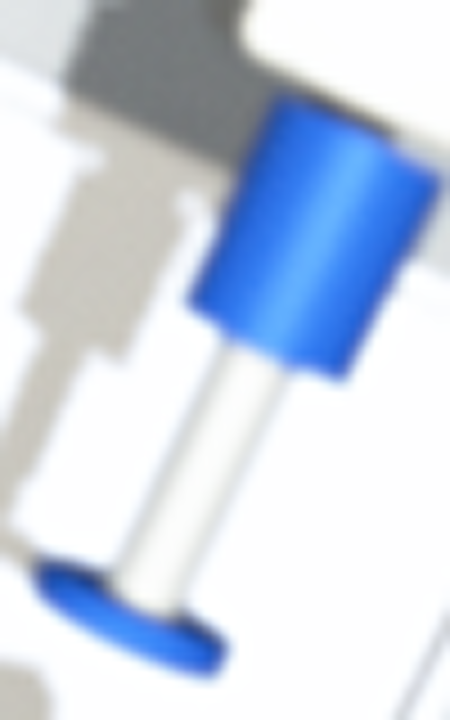

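```bash
python3 - <<'E'
from h import *
def plane(c,pts):
    # fit line in image then plane normal
    p=np.array(pts,float); m=p.mean(0); d=np.linalg.svd(p-m)[2][0]
    o,a=ray('w',*(m-15*d),c); _,b=ray('w',*(m+15*d),c); n=np.cross(a,b); return o,n/np.linalg.norm(n),(m,d)
c1,c7=ld('w1'),ld('w7')
o1,n1,_=plane(c1,[(291.35,148),(290,151),(288.4,154),(287,157),(285.55,160),(284.1,163),(282.65,166)])
E7={211:(488.86,503.65),217:(488.35,502.91),223:(487.83,502.43),229:(487.33,501.76),235:(486.86,501.21),241:(486.38,500.65)}
o7,n7,_=plane(c7,[((a+b)/2,y) for y,(a,b) in E7.items()])
d=np.cross(n1,n7); d/=np.linalg.norm(d); d*=np.sign(d[0])
print('free line dir',d.round(3),'yaw',math.degrees(math.atan2(d[1],d[0])),'tilt',math.degrees(math.asin(d[2])))
# with constrained direction: horizontal, yaw 25.2 : solve for (v,z)
for yaw in (24.8,25.2,25.6):
    y=math.radians(yaw); u=np.array([math.cos(y),math.sin(y),0]); v=np.array([-math.sin(y),math.cos(y),0])
    P0=np.array([0.5485,-0.1918,0.175])
    A=np.array([[n@v,n[2]] for n in (n1,n7)]); b=np.array([n@(o-P0) for o,n in ((o1,n1),(o7,n7))])
    s=np.linalg.solve(A,b); print(yaw,'dv,dz mm',(s*1e3).round(2))
P=np.array([0.5485,-0.1918,0.175])
# point of free line nearest P
A=np.array([n1,n7,d]);print(np.linalg.solve(A,[n1@o1,n7@o7,d@P]))
# x position: collar edge & head in w7 and mid
S=P
f=210/math.tan(math.radians(c7['vfov'])/2)
cam=np.array(c7['R'])@P+np.array(c7['t']); print('depth along axis',cam, 'width depth',f*10/14.6)
E
```

```text
free line dir [ 0.906  0.424 -0.013] yaw 25.096717544320082 tilt -0.7670425261031976
24.8 dv,dz mm [0.66 2.11]
25.2 dv,dz mm [0.66 2.11]
25.6 dv,dz mm [0.66 2.11]
[ 0.54824736 -0.19119413  0.17710565]
depth along axis [0.16112136 0.0031246  0.27974846] width depth 257.74398156414475
```

{"fn": "drive_tool", "kwargs": {"commands": [[[0,0,0,-1,0],[0,0,0,-2.3,0],[0,0,0,-3.6,0],[0,0,0,-4.9,0],[0,0,0,-6.2,0]]]}}

```text
time_s: 6.8
eef_pos: [0.502, -0.0367, 0.272]
tcp_rot: [0.9, 0.436, -0.0, -0.0]
contact_force: [-0.1, -0.3, -4.1]
grip_width: 0.0126
```

{"fn": "drive_tool", "kwargs": {"commands": [[[0,0,0,-1.3,0],[0,0,0,-2.6,0],[0,0,0,-3.9,0],[0,0,0,-5.2,0],[0,0,0,-6.5,0]]]}}

```text
time_s: 7.22
eef_pos: [0.502, -0.0367, 0.272]
tcp_rot: [0.742, 0.671, 0.0, -0.0]
contact_force: [0.3, -0.9, -3.1]
grip_width: 0.0126
```

{"fn": "drive_tool", "kwargs": {"commands": [[[0,0,0,-1.3,0],[0,0,0,-2.6,0],[0,0,0,-3.9,0],[0,0,0,-5.2,0],[0,0,0,-6.2,0]]]}}

```text
time_s: 7.63
eef_pos: [0.502, -0.0367, 0.272]
tcp_rot: [0.535, 0.845, 0.0, -0.0]
contact_force: [-0.3, 0.4, -3.7]
grip_width: 0.0126
```

{"fn": "drive_tool", "kwargs": {"commands": [[[0,0,0,0,0],[0,0,0,0,0]]]}}

```text
time_s: 7.8
eef_pos: [0.502, -0.037, 0.2721]
tcp_rot: [0.54, 0.842, 0.0, -0.0]
contact_force: [0.6, -0.8, -3.5]
grip_width: 0.0128
```

```bash
cat >> h.py <<'E'
O=np.array([0.5482,-0.1913]); YAW=25.1
_u=np.array([math.cos(math.radians(YAW)),math.sin(math.radians(YAW))]); _v=np.array([-_u[1],_u[0]])
def stand(x,y,z): return [*(O+x*_u+y*_v),z]
def where():
    s,R,th=st(); d=s['eef_pos'][:2]-O
    print('stand-frame TCP mm x %.1f y %.1f z %.1f'%(d@_u*1e3,d@_v*1e3,s['eef_pos'][2]*1e3),'th',round(th,2))
E
python3 - <<'E'
from h import *
where(); plan(stand(-0.001,0.1,0.2236),115.1)
E
```

```text
stand-frame TCP mm x 23.6 y 159.3 z 272.1 th 114.65
t 7.8 eef [ 0.502  -0.037   0.2721] th 114.65 F [ 0.63 -0.82 -3.46] Tq [0.017 0.009 0.006] w 0.0128
tool mm [-59.5 -24.1  48.5] units [-1.983 -0.805  1.616] twist units -0.091 j [ 0.42  0.12 -0.45  1.56  0.05  1.47  0.4 ]
```

{"fn": "drive_tool", "kwargs": {"commands": [[[-0.6,-0.2,0,-0.1,0],[-1.2,-0.5,0,-0.1,0],[-1.7,-0.7,0,-0.1,0],[-2,-0.8,0.2,-0.1,0],[-2,-0.8,0.7,-0.1,0]]]}}

```text
time_s: 8.22
eef_pos: [0.5063, -0.1051, 0.2523]
tcp_rot: [0.538, 0.843, 0.0, 0.002]
contact_force: [-0.0, 0.5, -3.4]
grip_width: 0.0124
```

{"fn": "drive_tool", "kwargs": {"commands": [[[0,0,0.4,0,0],[0,0,0.8,0,0],[0,0,0.9,0,0],[0,0,0.9,0,0]]]}}

```text
time_s: 8.55
eef_pos: [0.5045, -0.1017, 0.223]
tcp_rot: [0.536, 0.844, -0.0, -0.001]
contact_force: [-0.0, 0.2, -3.9]
grip_width: 0.0124
```

```bash
python3 - <<'E'
from h import *
c=shot('w8')
im=capture('scene'); cv2.imwrite('pics/s8.png',im[:,:,::-1]); crop('pics/s8c.png','pics/s8.png',190,180,120,120,5)
where(); plan(stand(-0.001,0.033,0.2236),115.1)
E
```

```text
stand-frame TCP mm x -0.8 y 99.0 z 224.7 th 115.16
t 8.65 eef [ 0.5055 -0.1019  0.2247] th 115.16 F [-0.54  0.15 -3.58] Tq [ 0.001 -0.028  0.033] w 0.0121
tool mm [-66.   -0.3   1.1] units [-2.202 -0.009  0.036] twist units 0.012 j [ 0.49  0.16 -0.4   1.62  0.06  1.37  0.52]
```

View pics/w8.png

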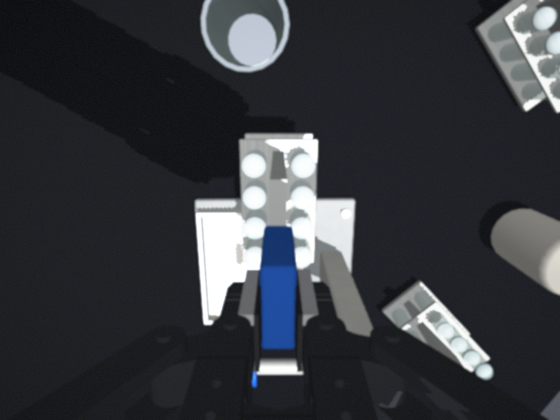

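View pics/s8c.png

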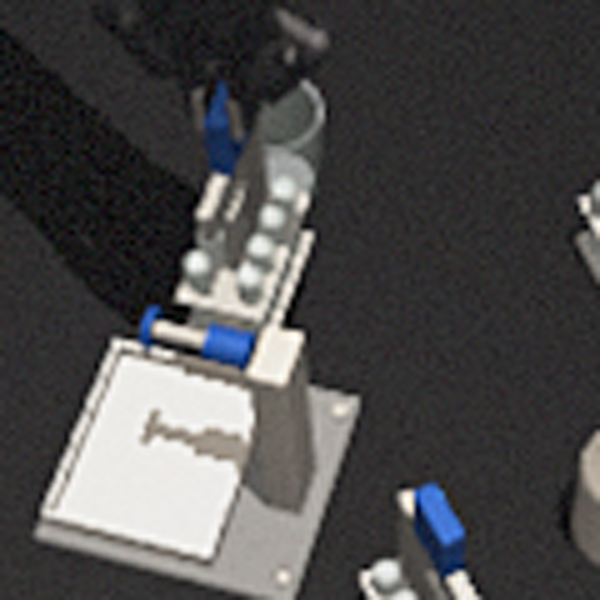

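{"fn": "drive_tool", "kwargs": {"commands": [[[-0.3,0,0,0,0],[-0.6,0,0,0,0],[-0.9,0,0,0,0],[-1.2,0,0,0,0],[-1.4,0,0,0,0]]]}}

```text
time_s: 9.07
eef_pos: [0.5235, -0.1424, 0.2242]
tcp_rot: [0.537, 0.844, -0.0, 0.0]
contact_force: [-0.3, -0.8, -3.9]
grip_width: 0.0127
```

{"fn": "drive_tool", "kwargs": {"commands": [[[-0.2,0,0,0,0],[-0.4,0,0,0,0],[-0.6,0,0,0,0],[-0.8,0,0,0,0],[-0.8,0,0,0,0]]]}}

```text
time_s: 9.48
eef_pos: [0.5335, -0.1636, 0.2241]
tcp_rot: [0.537, 0.844, -0.0, 0.0]
contact_force: [-0.1, -0.7, -4.1]
grip_width: 0.0128
```

{"fn": "drive_tool", "kwargs": {"commands": [[[0,0,0,0,0],[0,0,0,0,0],[0,0,0,0,0],[0,0,0,0,0]]]}}

```text
time_s: 9.82
eef_pos: [0.5332, -0.1616, 0.2243]
tcp_rot: [0.536, 0.844, 0.0, 0.0]
contact_force: [0.5, -1.2, -3.7]
grip_width: 0.0126
```

```bash
python3 - <<'E'
from h import *
c=shot('w9')
im=capture('scene'); cv2.imwrite('pics/s9.png',im[:,:,::-1]); crop('pics/s9c.png','pics/s9.png',190,190,110,110,6)
where(); plan(stand(-0.001,0.033,0.2236),115.1)
E
```

```text
stand-frame TCP mm x -1.1 y 33.0 z 224.3 th 115.18
t 9.92 eef [ 0.5332 -0.1618  0.2243] th 115.18 F [-0.1  -0.52 -3.13] Tq [ 0.019  0.024 -0.027] w 0.0126
tool mm [-0.   0.1  0.7] units [-0.001  0.002  0.024] twist units 0.016 j [ 0.53  0.25 -0.36  1.51  0.09  1.39  0.61]
```

View pics/s9c.png

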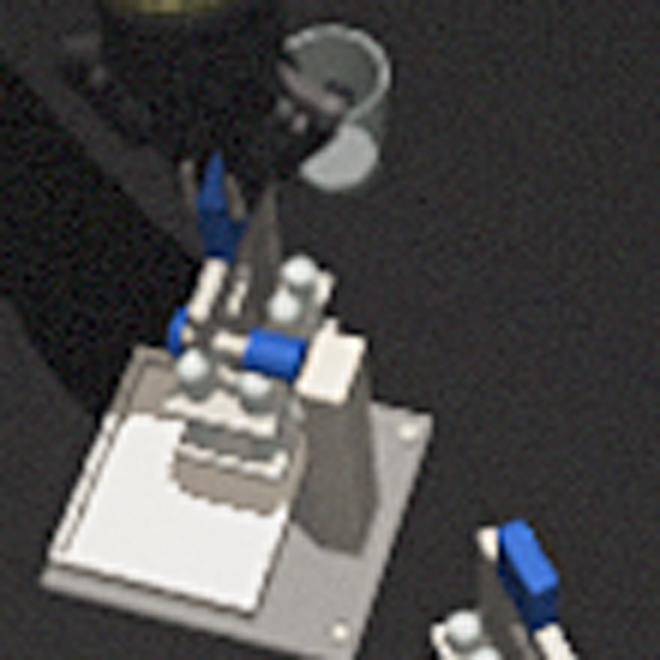

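View pics/w9.png

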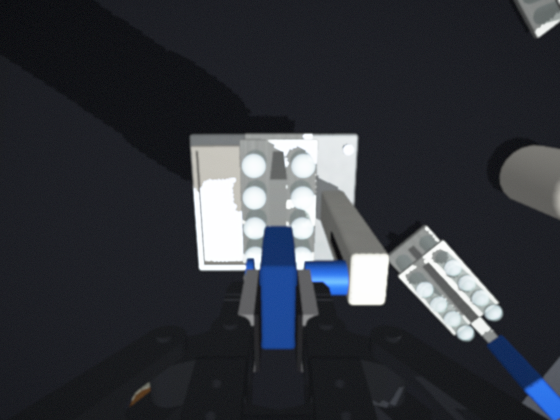

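{"fn": "drive_tool", "kwargs": {"commands": [[[0,0,0.05,0,0],[0,0,0.1,0,0],[0,0,0.15,0,0],[0,0,0.2,0,0],[0,0,0.2,0,0]]]}}

```text
time_s: 10.33
eef_pos: [0.533, -0.1621, 0.2177]
tcp_rot: [0.536, 0.844, -0.0, -0.0]
contact_force: [-0.0, -0.3, -3.7]
grip_width: 0.0126
```

{"fn": "drive_tool", "kwargs": {"commands": [[[0,0,0.02,0,0],[0,0,0.04,0,0],[0,0,0.06,0,0],[0,0,0.08,0,0],[0,0,0.1,0,0]]]}}

```text
time_s: 10.75
eef_pos: [0.5333, -0.1621, 0.2152]
tcp_rot: [0.536, 0.844, 0.0, 0.0]
contact_force: [0.4, 0.2, -4.6]
grip_width: 0.0125
```

{"fn": "drive_tool", "kwargs": {"commands": [[[0,0,0.01,0,0],[0,0,0.02,0,0],[0,0,0.04,0,0],[0,0,0.05,0,0],[0,0,0.05,0,0]]]}}

```text
time_s: 11.17
eef_pos: [0.5332, -0.1621, 0.2136]
tcp_rot: [0.536, 0.844, 0.0, -0.0]
contact_force: [0.6, -0.2, -4.6]
grip_width: 0.0128
```

```bash
python3 - <<'E'
from h import *
where(); plan(stand(-0.001,0.033,0.2236),115.1)
E
```

```text
stand-frame TCP mm x -1.2 y 32.8 z 213.6 th 115.16
t 11.17 eef [ 0.5332 -0.1621  0.2136] th 115.16 F [ 0.57 -0.22 -4.57] Tq [ 0.036 -0.056 -0.009] w 0.0128
tool mm [  0.2   0.2 -10. ] units [ 0.006  0.005 -0.332] twist units 0.012 j [ 0.53  0.26 -0.36  1.53  0.09  1.37  0.6 ]
```

{"fn": "drive_tool", "kwargs": {"commands": [[[0,0,0.02,0,0],[0,0,0.04,0,0],[0,0,0.04,0,0]]]}}

```text
time_s: 11.42
eef_pos: [0.5332, -0.1621, 0.2124]
tcp_rot: [0.536, 0.844, 0.0, -0.0]
contact_force: [-1.0, -0.3, -3.7]
grip_width: 0.0125
```

{"fn": "drive_tool", "kwargs": {"commands": [[[0,0,0.02,0,0],[0,0,0.04,0,0],[0,0,0.04,0,0]]]}}

```text
time_s: 11.67
eef_pos: [0.5332, -0.1621, 0.2112]
tcp_rot: [0.536, 0.844, 0.0, -0.0]
contact_force: [0.1, 0.7, -3.6]
grip_width: 0.0125
```

{"fn": "drive_tool", "kwargs": {"commands": [[[0,0,0.02,0,0],[0,0,0.03,0,0],[0,0,0.03,0,0]]]}}

```text
time_s: 11.92
eef_pos: [0.5332, -0.1621, 0.2103]
tcp_rot: [0.536, 0.844, 0.0, -0.0]
contact_force: [-0.6, 0.4, -3.2]
grip_width: 0.0125
```

{"fn": "drive_tool", "kwargs": {"commands": [[[0,0,0.02,0,0],[0,0,0.03,0,0],[0,0,0.03,0,0]]]}}

```text
time_s: 12.17
eef_pos: [0.5332, -0.1621, 0.2094]
tcp_rot: [0.536, 0.844, -0.0, -0.0]
contact_force: [-0.3, 0.5, -3.5]
grip_width: 0.0125
```

{"fn": "drive_tool", "kwargs": {"commands": [[[0,0,0.02,0,0],[0,0,0.03,0,0],[0,0,0.03,0,0]]]}}

```text
time_s: 12.42
eef_pos: [0.5333, -0.1621, 0.209]
tcp_rot: [0.536, 0.844, 0.0, 0.0]
contact_force: [-0.9, 0.3, 0.1]
grip_width: 0.0124
```

{"fn": "drive_tool", "kwargs": {"commands": [[[0,0,-0.01,0,0],[0,0,-0.01,0,0],[0,0,-0.01,0,0]]]}}

```text
time_s: 12.67
eef_pos: [0.5333, -0.162, 0.2091]
tcp_rot: [0.536, 0.844, 0.0, 0.0]
contact_force: [-0.5, 1.7, -0.9]
grip_width: 0.0124
```

```bash
python3 - <<'E'
from h import *
c=shot('w10')
im=capture('scene'); cv2.imwrite('pics/s10.png',im[:,:,::-1]); crop('pics/s10c.png','pics/s10.png',190,190,110,110,6)
where(); plan(stand(-0.001,-0.001,0.209),115.1)
im=cv2.imread('pics/w10.png').astype(int); print([ (y,tuple(map(int,im[y,278]))) for y in list(range(220,232,3))+list(range(262,276,3))+list(range(341,356,2))])
E
```

```text
stand-frame TCP mm x -1.1 y 32.8 z 209.1 th 115.16
t 12.77 eef [ 0.5333 -0.1621  0.2091] th 115.16 F [-0.38  0.91 -0.15] Tq [ 0.096  0.199 -0.078] w 0.0128
tool mm [-33.8   0.    0.1] units [-1.126e+00  1.000e-03  2.000e-03] twist units 0.012 j [ 0.53  0.26 -0.36  1.54  0.09  1.36  0.6 ]
[(220, (146, 149, 146)), (223, (148, 148, 146)), (226, (114, 85, 74)), (229, (98, 47, 16)), (262, (99, 45, 16)), (265, (116, 55, 23)), (268, (144, 69, 28)), (271, (149, 72, 29)), (274, (150, 72, 31)), (341, (145, 70, 28)), (343, (146, 68, 27)), (345, (146, 69, 30)), (347, (136, 66, 29)), (349, (80, 45, 30)), (351, (36, 30, 29)), (353, (34, 29, 28)), (355, (36, 32, 30))]
```

View pics/s10c.png

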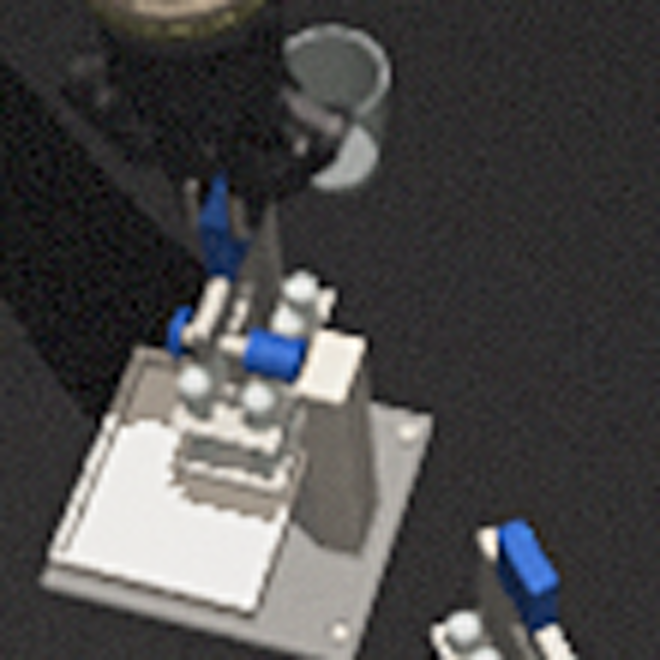

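{"fn": "drive_tool", "kwargs": {"commands": [[[0,0,-0.01,0,0],[-0.05,0,-0.01,0,0],[-0.15,0,-0.01,0,0],[-0.25,0,-0.01,0,0],[-0.3,0,-0.01,0,0]]]}}

```text
time_s: 13.18
eef_pos: [0.5372, -0.1707, 0.2091]
tcp_rot: [0.536, 0.844, 0.0, -0.0]
contact_force: [-1.0, 1.5, -0.9]
grip_width: 0.0126
```

{"fn": "drive_tool", "kwargs": {"commands": [[[-0.1,0,0,0,0],[-0.2,0,0,0,0],[-0.3,0,0,0,0],[-0.4,0,0,0,0],[-0.4,0,0,0,0]]]}}

```text
time_s: 13.6
eef_pos: [0.5424, -0.1821, 0.2092]
tcp_rot: [0.537, 0.844, -0.0, 0.0]
contact_force: [0.2, -1.3, -1.6]
grip_width: 0.0126
```

```bash
python3 - <<'E'
from h import *
where(); plan(stand(-0.001,-0.001,0.209),115.1)
E
```

```text
stand-frame TCP mm x -1.3 y 10.8 z 209.2 th 115.11
t 13.6 eef [ 0.5424 -0.1821  0.2092] th 115.11 F [ 0.2  -1.27 -1.58] Tq [-0.1   -0.085 -0.032] w 0.0126
tool mm [-11.8   0.3   0.2] units [-0.394  0.01   0.006] twist units 0.001 j [ 0.55  0.29 -0.35  1.5   0.1   1.37  0.63]
```

{"fn": "drive_tool", "kwargs": {"commands": [[[-0.07,0,0,0,0],[-0.14,0,0,0,0],[-0.21,0,0,0,0],[-0.27,0,0,0,0],[-0.27,0,0,0,0]]]}}

```text
time_s: 14.02
eef_pos: [0.5455, -0.1892, 0.2089]
tcp_rot: [0.536, 0.844, -0.0, -0.0]
contact_force: [-0.2, 0.1, -3.8]
grip_width: 0.0121
```

{"fn": "drive_tool", "kwargs": {"commands": [[[-0.03,0,0,0,0],[-0.06,0,0,0,0],[-0.06,0,0,0,0]]]}}

```text
time_s: 14.27
eef_pos: [0.5464, -0.1903, 0.2091]
tcp_rot: [0.536, 0.844, -0.0, -0.0]
contact_force: [-0.0, 0.7, -4.1]
grip_width: 0.0125
```

{"fn": "drive_tool", "kwargs": {"commands": [[[-0.02,0,0,0,0],[-0.04,0,0,0,0],[-0.04,0,0,0,0]]]}}

```text
time_s: 14.52
eef_pos: [0.5469, -0.1913, 0.2092]
tcp_rot: [0.536, 0.844, 0.0, 0.0]
contact_force: [-0.8, -0.1, -3.7]
grip_width: 0.0126
```

```bash
python3 - <<'E'
from h import *
where(); plan(stand(-0.001,-0.001,0.209),115.1)
E
```

```text
stand-frame TCP mm x -1.2 y 0.6 z 209.2 th 115.15
t 14.52 eef [ 0.5469 -0.1913  0.2092] th 115.15 F [-0.81 -0.11 -3.74] Tq [ 0.022 -0.012 -0.039] w 0.0126
tool mm [-1.6  0.2  0.2] units [-0.052  0.006  0.008] twist units 0.01 j [ 0.55  0.3  -0.35  1.48  0.1   1.37  0.64]
```

{"fn": "drive_tool", "kwargs": {"commands": [[[-0.02,0,0,0,0],[-0.04,0,0,0,0],[-0.06,0,0,0,0],[-0.06,0,0,0,0]]]}}

```text
time_s: 14.85
eef_pos: [0.5477, -0.1929, 0.2092]
tcp_rot: [0.536, 0.844, 0.0, 0.0]
contact_force: [0.2, -0.7, -3.4]
grip_width: 0.0129
```

{"fn": "drive_tool", "kwargs": {"commands": [[[-0.02,0,0,0,0],[-0.03,0,0,0,0],[-0.03,0,0,0,0]]]}}

```text
time_s: 15.1
eef_pos: [0.548, -0.1937, 0.2092]
tcp_rot: [0.536, 0.844, 0.0, -0.0]
contact_force: [-0.6, -0.9, -3.5]
grip_width: 0.0128
```

```bash
python3 - <<'E'
from h import *
where(); s,R,th=st(); print('Fv',s['contact_force'][:2]@_v if 0 else None)
import h; print('Fv',s['contact_force'][:2]@h._v,'Fu',s['contact_force'][:2]@h._u,s['wrist_torque'])
E
```

```text
stand-frame TCP mm x -1.1 y -2.1 z 209.2 th 115.15
Fv None
Fv -0.575408889101844 Fu -0.8868568513630081 [ 0.00766033  0.01085766 -0.02656379]
```

No end contact yet; continuing in small steps.

{"fn": "drive_tool", "kwargs": {"commands": [[[-0.02,0,0,0,0],[-0.03,0,0,0,0],[-0.03,0,0,0,0]]]}}

```text
time_s: 15.35
eef_pos: [0.5483, -0.194, 0.2092]
tcp_rot: [0.536, 0.844, 0.0, -0.0]
contact_force: [-1.1, 1.9, -3.2]
grip_width: 0.0128
```

{"fn": "drive_tool", "kwargs": {"commands": [[[-0.02,0,0,0,0],[-0.03,0,0,0,0],[-0.03,0,0,0,0]]]}}

```text
time_s: 15.6
eef_pos: [0.5486, -0.1945, 0.2091]
tcp_rot: [0.536, 0.844, 0.0, -0.001]
contact_force: [-2.6, 3.4, -1.8]
grip_width: 0.0124
```

```bash
python3 - <<'E'
from h import *
import h
where(); s,R,th=st(); print('Fv',s['contact_force'][:2]@h._v,'Fu',s['contact_force'][:2]@h._u,s['wrist_torque'])
E
```

```text
stand-frame TCP mm x -1.0 y -3.0 z 209.1 th 115.2
Fv 4.1403901913510355 Fu -0.9029003150824495 [ 1.07655749  0.76529704 -0.01434966]
```

{"fn": "drive_tool", "kwargs": {"commands": [[[0.04,0,0,0,0],[0.08,0,0,0,0],[0.12,0,0,0,0],[0.12,0,0,0,0],[0.12,0,0,0,0]]]}}

```text
time_s: 16.02
eef_pos: [0.5474, -0.1923, 0.2094]
tcp_rot: [0.536, 0.844, -0.0, 0.0]
contact_force: [-0.9, 0.2, -3.8]
grip_width: 0.0124
```

```bash
python3 - <<'E'
from h import *
import h
c=shot('w11')
im=capture('scene'); cv2.imwrite('pics/s11.png',im[:,:,::-1]); crop('pics/s11c.png','pics/s11.png',190,190,110,110,6)
where(); s,R,th=st(); print('F',s['contact_force'],'Fv',s['contact_force'][:2]@h._v,'Fu',s['contact_force'][:2]@h._u,s['wrist_torque'])
im=cv2.imread('pics/w11.png').astype(int); print([ (y,tuple(map(int,im[y,278]))) for y in list(range(220,232,3))+list(range(262,276,3))+list(range(341,356,2))])
E
```

```text
stand-frame TCP mm x -1.2 y -0.5 z 209.3 th 115.14
F [ 0.4934176  -0.62369863 -3.57490726] Fv -0.774109482584186 Fu 0.1822509819727253 [ 0.01303576  0.00591516 -0.00995405]
[(220, (153, 155, 152)), (223, (152, 154, 152)), (226, (119, 89, 76)), (229, (104, 50, 20)), (262, (106, 53, 26)), (265, (119, 57, 22)), (268, (151, 73, 32)), (271, (155, 76, 30)), (274, (156, 76, 32)), (341, (153, 73, 32)), (343, (153, 74, 29)), (345, (152, 72, 28)), (347, (140, 68, 27)), (349, (82, 44, 26)), (351, (40, 32, 32)), (353, (38, 30, 30)), (355, (38, 32, 31))]
```

View pics/s11c.png

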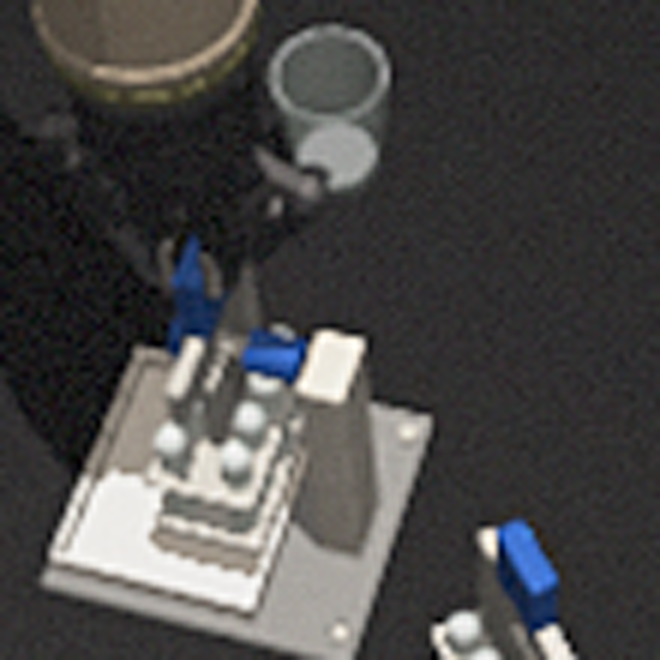

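View pics/w11.png

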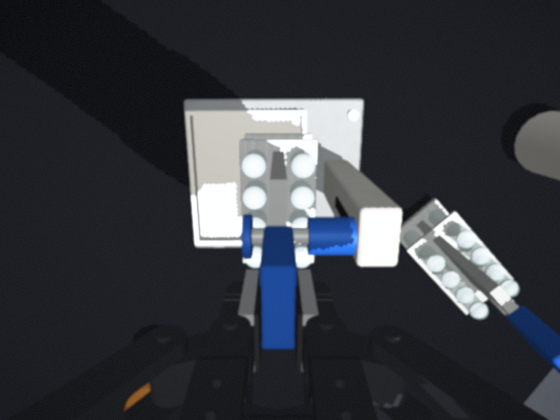

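{"fn": "drive_tool", "kwargs": {"commands": [[[0,0,0.04,0,0],[0,0,0.08,0,0],[0,0,0.12,0,0],[0,0,0.16,0,0],[0,0,0.16,0,0]]]}}

```text
time_s: 16.53
eef_pos: [0.5471, -0.192, 0.204]
tcp_rot: [0.536, 0.844, -0.0, -0.0]
contact_force: [0.2, 0.6, -4.5]
grip_width: 0.0125
```

{"fn": "drive_tool", "kwargs": {"commands": [[[0,0,0.03,0,0],[0,0,0.06,0,0],[0,0,0.09,0,0],[0,0,0.09,0,0]]]}}

```text
time_s: 16.87
eef_pos: [0.5472, -0.1919, 0.2015]
tcp_rot: [0.536, 0.844, -0.0, -0.0]
contact_force: [-0.3, -0.2, -3.5]
grip_width: 0.0126
```

{"fn": "drive_tool", "kwargs": {"commands": [[[0,0,0.02,0,0],[0,0,0.03,0,0],[0,0,0.03,0,0]]]}}

```text
time_s: 17.12
eef_pos: [0.5472, -0.192, 0.2007]
tcp_rot: [0.536, 0.844, 0.0, -0.0]
contact_force: [0.3, 0.0, -3.8]
grip_width: 0.0125
```

{"fn": "drive_tool", "kwargs": {"commands": [[[0,0,0.02,0,0],[0,0,0.02,0,0],[0,0,0.02,0,0]]]}}

```text
time_s: 17.37
eef_pos: [0.5473, -0.192, 0.2003]
tcp_rot: [0.536, 0.844, 0.0, 0.0]
contact_force: [0.1, 0.3, -3.9]
grip_width: 0.0126
```

{"fn": "drive_tool", "kwargs": {"commands": [[[0,0,0.02,0,0],[0,0,0.02,0,0],[0,0,0.02,0,0]]]}}

```text
time_s: 17.62
eef_pos: [0.5474, -0.192, 0.2001]
tcp_rot: [0.536, 0.844, 0.0, 0.0]
contact_force: [-2.1, -0.0, 1.1]
grip_width: 0.0126
```

{"fn": "drive_tool", "kwargs": {"commands": [[[0,0,-0.01,0,0],[0,0,-0.01,0,0],[0,0,-0.01,0,0]]]}}

```text
time_s: 17.87
eef_pos: [0.5474, -0.192, 0.2001]
tcp_rot: [0.536, 0.844, 0.0, 0.0]
contact_force: [-0.5, 0.1, 0.0]
grip_width: 0.0127
```

```bash
python3 - <<'E'
from h import *
import h
c=shot('w12')
im=capture('scene'); cv2.imwrite('pics/s12.png',im[:,:,::-1]); crop('pics/s12c.png','pics/s12.png',190,190,110,110,6)
where(); s,R,th=st(); print('F',s['contact_force'],'Fv',s['contact_force'][:2]@h._v,'Fu',s['contact_force'][:2]@h._u,s['wrist_torque'])
im=cv2.imread('pics/w12.png').astype(int); print([ (y,tuple(map(int,im[y,278]))) for y in list(range(220,232,3))+list(range(262,276,3))+list(range(341,356,2))])
E
```

```text
stand-frame TCP mm x -1.0 y -0.3 z 200.1 th 115.16
F [-1.11871024  0.08227654  0.60967119] Fv 0.5490633025491672 Fu -0.9781674304083209 [0.04450699 0.15042385 0.02743773]
[(220, (150, 151, 148)), (223, (152, 153, 150)), (226, (114, 80, 67)), (229, (102, 49, 19)), (262, (103, 49, 20)), (265, (118, 57, 22)), (268, (149, 72, 30)), (271, (154, 74, 28)), (274, (153, 72, 28)), (341, (150, 72, 29)), (343, (152, 73, 28)), (345, (150, 71, 28)), (347, (140, 68, 28)), (349, (80, 43, 26)), (351, (39, 33, 30)), (353, (38, 32, 31)), (355, (37, 31, 30))]
```

View pics/s12c.png

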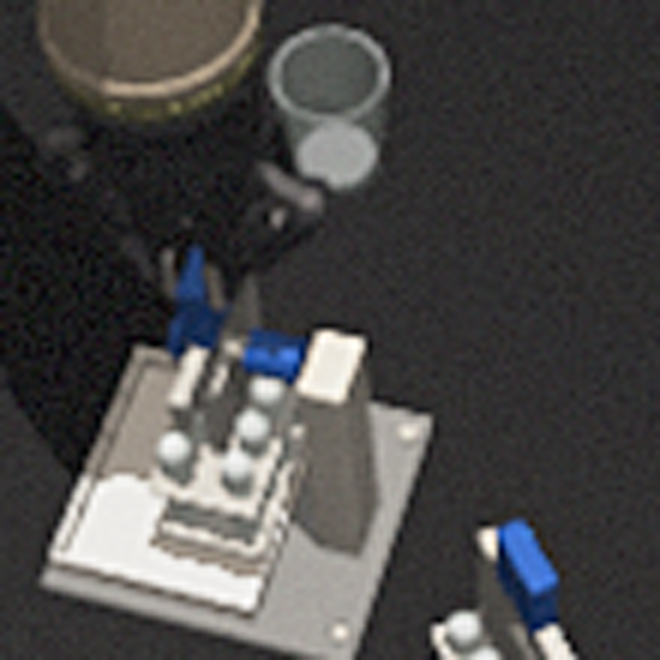

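View pics/w12.png

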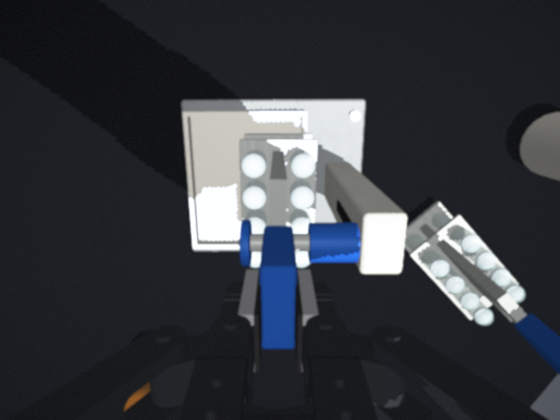

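{"fn": "drive_tool", "kwargs": {"commands": [[[0,0,0,0,0],[0,0,0,0,0],[0,0,0,0,0]]], "newtons": 20}}

```text
time_s: 18.22
eef_pos: [0.5474, -0.192, 0.2001]
tcp_rot: [0.536, 0.844, 0.0, 0.0]
contact_force: [-0.2, 0.7, 1.5]
grip_width: 0.0128
```

{"fn": "drive_tool", "kwargs": {"commands": [[[0,0,0,0,0.2],[0,0,0,0,0.25],[0,0,0,0,0.35],[0,0,0,0,0.45],[0,0,0,0,0.45]]]}}

```text
time_s: 18.63
eef_pos: [0.5473, -0.192, 0.1999]
tcp_rot: [0.536, 0.844, 0.0, 0.0]
contact_force: [0.3, -0.0, -0.4]
grip_width: 0.0385
```

```bash
python3 - <<'E'
from h import *
c=shot('w13'); where(); plan([0.5472,-0.192,0.3],115)
im=cv2.imread('pics/w13.png').astype(int); print([ (y,tuple(map(int,im[y,278]))) for y in list(range(220,232,3))+list(range(262,276,3))+list(range(341,356,2))])
E
```

```text
stand-frame TCP mm x -1.1 y -0.2 z 199.9 th 115.16
t 18.68 eef [ 0.5473 -0.192   0.1999] th 115.16 F [-0.48 -0.91 -0.45] Tq [-0.017 -0.037  0.007] w 0.0383
tool mm [ 0.000e+00 -1.000e-01 -1.001e+02] units [ 1.000e-03 -3.000e-03 -3.335e+00] twist units 0.032 j [ 0.55  0.31 -0.34  1.49  0.11  1.36  0.64]
[(220, (156, 158, 155)), (223, (122, 100, 91)), (226, (97, 47, 19)), (229, (99, 48, 23)), (262, (158, 77, 33)), (265, (158, 78, 35)), (268, (159, 78, 33)), (271, (158, 77, 32)), (274, (157, 76, 31)), (341, (142, 81, 53)), (343, (104, 82, 69)), (345, (40, 34, 33)), (347, (36, 31, 29)), (349, (38, 33, 30)), (351, (37, 33, 31)), (353, (37, 31, 29)), (355, (39, 33, 31))]
```

View pics/w13.png

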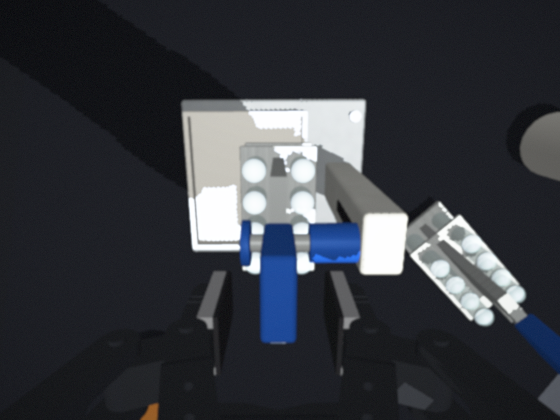

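{"fn": "drive_tool", "kwargs": {"commands": [[[0,0,-0.3,0,0.45],[0,0,-0.8,0,0.45],[0,0,-1.4,0,0.45],[0,0,-2.2,0,0.45],[0,0,-3,0,0.45]]]}}

```text
time_s: 19.1
eef_pos: [0.547, -0.1919, 0.2913]
tcp_rot: [0.536, 0.844, 0.0, -0.0]
contact_force: [0.8, 0.1, 0.6]
grip_width: 0.0381
```

{"fn": "drive_tool", "kwargs": {"commands": [[[0.5,0,-0.5,0,0.45],[1.2,0,-1,0,0.45],[2,0,-1.3,0,0.45],[3,0,-1.3,0,0.45],[4,0,-1.3,0,0.45]]]}}

```text
time_s: 19.52
eef_pos: [0.496, -0.0825, 0.3304]
tcp_rot: [0.536, 0.844, 0.0, 0.001]
contact_force: [0.9, 1.1, 0.6]
grip_width: 0.0389
```

{"fn": "drive_tool", "kwargs": {"commands": [[[0,0,0,0,0.45],[0,0,0,0,0.45],[0,0,0,0,0.45],[0,0,0,0,0.45],[0,0,0,0,0.45]]]}}

```text
time_s: 19.93
eef_pos: [0.4964, -0.0846, 0.3287]
tcp_rot: [0.537, 0.844, -0.0, -0.0]
contact_force: [0.1, 0.7, -0.5]
grip_width: 0.0385
```

```bash
python3 - <<'E'
from h import *
im=capture('scene'); cv2.imwrite('pics/s14.png',im[:,:,::-1]); crop('pics/s14c.png','pics/s14.png',180,180,120,120,6)
im=capture('top'); cv2.imwrite('pics/t14.png',im[:,:,::-1]); crop('pics/t14c.png','pics/t14.png',300,170,90,100,6)
where(); print(st()[0]['contact_force'],st()[0]['time_s'])
E
```

```text
stand-frame TCP mm x -1.5 y 119.0 z 328.6 th 115.08
[ 0.19986155  0.06661383 -0.15861843] 20.0333
```

View pics/s14c.png

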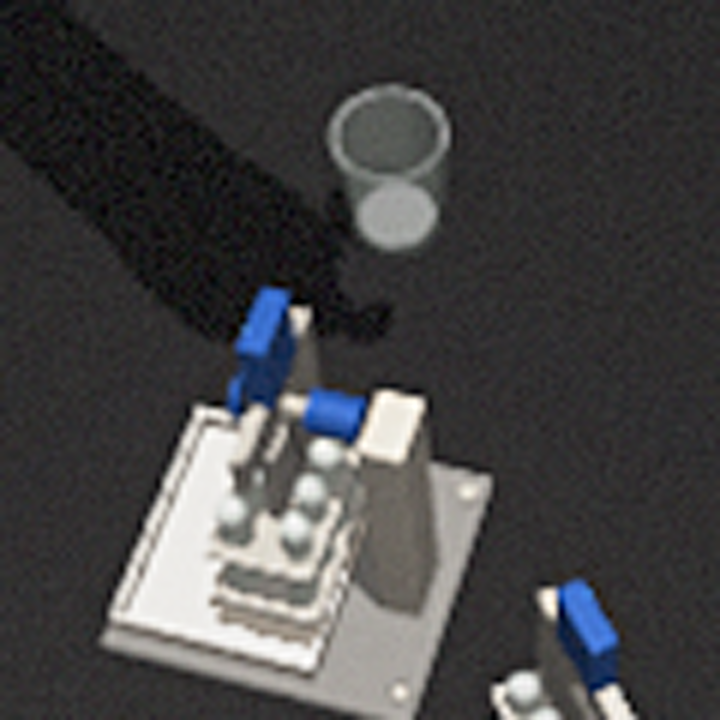

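View pics/t14c.png

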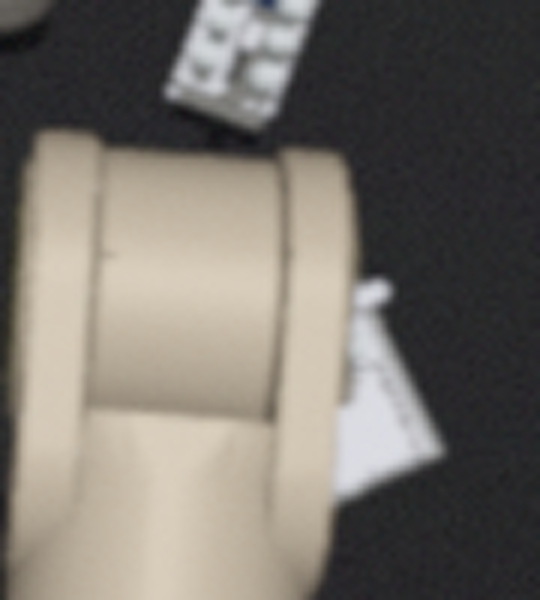

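{"fn": "drive_tool", "kwargs": {"commands": [[[0,0,0,0,0.45],[0,0,0,0,0.45],[0,0,0,0,0.45],[0,0,0,0,0.45],[0,0,0,0,0.45]]]}}

```text
time_s: 20.45
eef_pos: [0.4963, -0.0834, 0.3289]
tcp_rot: [0.536, 0.844, 0.0, -0.0]
contact_force: [-0.7, -0.1, 0.3]
grip_width: 0.0385
```

```bash
python3 - <<'E'
from h import *
a=[cv2.imread('pics/s14.png').astype(int)]
for i in range(8): a.append(capture('scene')[:,:,::-1].astype(int))
cv2.imwrite('pics/s15.png',a[-1])
for im in a:
    b=((im[:,:,0]>80)&(im[:,:,0]-im[:,:,2]>50)).astype(np.uint8); b[:225]=0;b[252:]=0;b[:,:215]=0;b[:,232:]=0
    M=cv2.moments(b,True); print(round(M['m10']/M['m00'],2),round(M['m01']/M['m00'],2),M['m00'], 'diff',np.abs(im-a[0])[230:290,205:250].mean().round(2))
print(st()[0]['time_s'])
shot('w15')
E
```

```text
223.17 238.22 126.0 diff 0.0
223.18 238.25 126.0 diff 2.87
223.3 238.2 128.0 diff 2.95
223.22 238.28 127.0 diff 2.86
223.13 238.13 123.0 diff 2.91
223.26 238.28 127.0 diff 2.9
223.27 238.08 124.0 diff 2.92
223.26 238.08 121.0 diff 2.88
223.21 238.23 128.0 diff 2.84
20.85[ WARN:0@12.701] global loadsave.cpp:1063 imwrite_ Unsupported depth image for selected encoder is fallbacked to CV_8U.
```

View pics/w15.png

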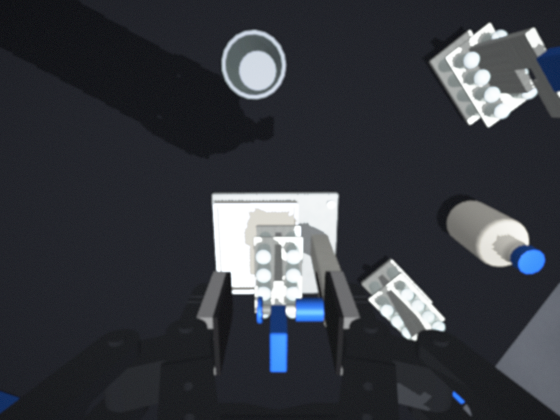

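View pics/s15.png

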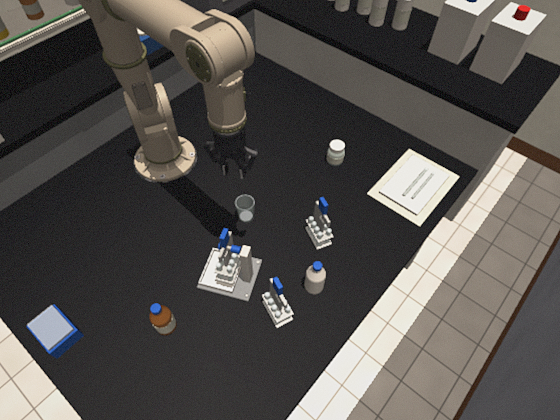

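```bash
python3 - <<'E'
from station import order
print(order.hand_in())
E
```

```text
the job is handed in; nothing more can be done
None
```

The rack is hanging on the stand's pin with the pin home in the notch. I let go and handed in at about 20.9 s.

- **Which rack:** I took the one farthest to the robot's left, at (229, 229) in the top view. The look-alikes at (255, 192) and (341, 173) were not touched.
- **Lip on the pin:** I lowered the lip until it touched, with about 3.8 N on the pin. That puts the pin's centre at about 175.6 mm; the cameras had given 177 mm.
- **Slide:** I eased the contact to about 2–3 N and slid along until the slot's end touched at about 4 N, then backed off about 2.5 mm.
- **Home:** The rack settled 9 mm below the lip contact, which matches the notch depth. Pressing slightly down there, it carried about 5 N at most, so the stand stayed well under 25 N.

**Last checks:** The gripper is clear, with about zero force on it. Nine scene pictures over 0.8 s show the hanging rack still, to within about 0.2 pixel. The other glassware looks unmoved.

**One disagreement:** when the fingers opened, the tab moved about 1–2 mm. I take that as a lean of 1–2° or a small shift inside the notch's play, and I did not measure which.

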